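# Scoop walnuts into the flowered bowl and hang up the scoop

### The arm

A 7-joint arm with a two-finger parallel gripper is mounted at the origin on the work surface. World frame = base frame: x ahead of the robot, y to its left, z up, the work surface at z = 0. Lengths are in m, angles in rad, forces in N, time in s.
With the tool pointing down it reaches from about 0.4 to 0.875 m from the base axis. Payload 4.4 kg.
Tool frame: the origin (TCP) lies at the very end of the fingers, on their centre line; the grasp point (between the pads) lies 19 mm behind it; z points along the fingers, y is the line along which they close (so a half turn about z gives the same grasp; the last joint's range is limited). The gripper opens to 85 mm and grips with 20 to 120 N. Pads are 22 mm wide; open, the fingers measure 114 mm over their backs; the gripper's body (76 mm by 85 mm) begins 54 mm behind the grasp point. The pads swing forward as they close: fully open they stand 13 mm farther back than shut.
Start: joints at [-1.412, 0.628, 0.038, 1.517, -0.027, 0.996, -0.02], TCP at [0.145, 0.634, 0.231] pointing down, gripper open.
Joint ranges: [-3.06, 3.06], [-0.37, 2.12], [-1.25, 1.32], [0.18, 2.47], [-1.1, 4.24], [0.23, 1.98], [-2.94, 2.94]. Speed limits (rad/s): [2.57, 2.57, 3.14, 3.14, 3.14, 3.14, 3.14].

### API

Orientations are given as a unit quaternion [x, y, z, w].
In Python, from rig import robot, viewer, finder gives the robot as it stands.
- The arm moves only by the tool drive_tool, never from a script. Its argument "commands" is a list of rows, each a list of 6 numbers: the shift along the tool's x, y, z in mm, then the turn, a rotation vector about the tool's x, y, z in rad. A call has 1 to 20 rows; each row is the pose to reach, as a shift and turn from the pose commanded when the call began, along the tool's axes at that moment; what a row does not reach only later rows make up. A row lasts 1/10 s, in which the tool goes at most 50 mm and 8.59 degrees, less where a joint would pass 70% of its speed; a pose out of reach is approached as far as the arm can. A call with a gripper value outside its range is refused whole. "jaw" is the opening, from 0 (shut) to 1 (fully open), set as the call begins (left out, the last holds). The fingers move at their own pace and stop on an object; the grip force is fixed at half the most. Time passes only in rows, so rows that repeat a pose let the fingers close. It gives the time, the measured TCP pose, the force, the opening and the grip force at its end, in the units of the state.
- robot.read_state(): the state, without advancing time (a new reading comes with each control period).
- viewer.get_image(name): name is "side" or "top"; returns the picture (400x640x3 uint8, red, green, blue); there is no depth.
- viewer.calibration(name): a dict with "mtx" (3x3 intrinsics, pixels), "eye" and "attitude" of the camera in the world. Camera axes: x right, y down, z forward; pixel columns grow to the right and rows downward; lengths in m; the calibration is good to about 2 mm. A picture is of the moment at which its call begins. calibration takes no time and is no camera call.
- robot.hand_in(): hands the job in; it is judged then, once.
Trained networks look in the newest picture that a camera, given by its name, has taken for a name from the list of things; names that differ only in an ending like _2 or _b are one class to them, and where a whole thing is asked for, a point or a joint stands for the part that bears it (a point fixed in the world has none). Each returns a list of dicts, best first, with "conf" (0 to 1); they miss things now and then, are a little off and sometimes report something else, mostly with a low value. They report only what shows in the picture. A call takes as long as a camera call. They do not tell look-alikes from the thing itself.
- finder.cut_out(name, camera): "pixels" (400x640 bool, what is visible of it).
- finder.mark_of(name, camera): "at" ([x, y, z] in m, in the coordinates of the camera as it stood for that picture, good to about 4 mm: a listed point, or the origin of a listed thing).
The state is a dict: "time_s": time; "joint_positions": joint angles; "joint_vel": joint speeds; "joint_efforts": joint torques, N m; "ee_pos": TCP position; "tcp_rot": TCP orientation; "force": force on the tool from outside, world axes, zero at the start; "torque": the same for the moment, N m; "finger_gap": opening from 0.0 (shut) to 1.0 (fully open); "grip_force": force on a finger pad.
Only numpy, scipy, OpenCV 4.12 (cv2) and the standard library are available. Lean on these libraries where they do the work, as an engineer would, in place of code of your own. Each camera call takes 0.05 s, during which the arm holds its last target. There are 200 camera calls.

### The job

Using the copper scoop, and never touching the nuts with the gripper, scoop at least three walnuts out of the green dish and tip them into the flowered bowl without spilling any or digging hard into the dish. Then hang the scoop by its handle loop on the stand's hook and let go, so that it hangs there freely, hardly swinging; leave the bowl upright in its place, and the cruets, pepper mill, honey dipper and spoon where they are.

Things in the scene. Friction and masses are not known exactly. Their poses are not given: they have to be found in the camera images.
- dish: Open rectangular green enamel dish of walnuts, fixed to the counter; outside 210 (its x) x 128 (its y) x 38 mm tall, walls and floor 6 mm thick. Origin: centre of its underside; z up. At the start the walnuts lie in its -x half (nearer the robot).
- scoop: Loose copper-coloured scoop, 0.22 kg. Level pan 80 (x) x 96 (y) mm, floor 2 thick, open at its -x lip; sides 34 tall, slanting down to the lip in the front 28 mm, back wall 46 at +x. From there a straight dark wooden handle, 14 wide (y), 12 thick, 115 long, rises to +x at 38 degrees and ends in a steel loop. Origin: centre of the pan's underside; z is the pan's up.
- scoop_grip (a point): Point on the handle's centre line 62 mm up from the back wall, a good place to grip across y; at (89, 0, 78) mm in the scoop's frame.
- scoop_loop (a point): Centre of the wire loop at the handle's end: wire 6 mm thick, hole 40 mm across, hole axis along the scoop's y; at (149, 0, 125) mm in the scoop's frame.
- scoop_lip (a point): Middle of the pan's front lip, underside; at (-40, 0, 0) mm in the scoop's frame.
- scoop_pan (a point): Middle of the pan's inside; at (0, 0, 20) mm in the scoop's frame.
- bowl: Loose white ceramic bowl painted with blue flowers, 152 mm across the rim, 58 mm tall, foot 76 mm, wall 4 mm, inner floor 6 mm up. Origin: centre of its underside.
- bowl_mid (a point): Middle of the bowl's inside, on its axis, 35 mm above its underside.
- hook: Fixed steel hook stand: base disc 90 mm wide, 12 tall; post 12 mm thick, 288 tall; at 280 mm height (its axis) a level flat steel arm, 14 mm wide, 6 thick, runs 105 mm from the post axis along the stand's +y and ends in a tip, 6 mm thick, turned straight up to 297 mm height. Origin: centre of the base's underside.
- hook_seat (a point): Point on the flat arm's axis 60 mm out from the post (45 mm from the tip); axes as the stand's, y along the arm to its tip.
- walnut0: A loose brown walnut, 33 mm long (its x) and 27 mm thick, 14 g. Origin: its centre.
- walnut1: A loose brown walnut, 33 mm long (its x) and 27 mm thick, 14 g. Origin: its centre.
- walnut2: A loose brown walnut, 33 mm long (its x) and 27 mm thick, 14 g. Origin: its centre.
- walnut3: A loose brown walnut, 33 mm long (its x) and 27 mm thick, 14 g. Origin: its centre.
- walnut4: A loose brown walnut, 33 mm long (its x) and 27 mm thick, 14 g. Origin: its centre.
- walnut5: A loose brown walnut, 33 mm long (its x) and 27 mm thick, 14 g. Origin: its centre.
- cruets: Two stoppered glass cruets on a wooden stand, 75 x 145 mm, 149 tall. Origin: at its underside. A bystander.
- pepper_mill: Dark wooden pepper mill, 56 mm wide, 172 tall. Origin: at its underside. A bystander. It stands upright.
- honey_dipper: Wooden honey dipper lying on a small white rest, 150 mm long, 38 tall. Origin: at its underside. A bystander.
- spoon: Wooden spoon lying on the counter, about 200 mm long. Origin: at its underside. A bystander.
Mind the look-alikes: they are no part of the job. What is shaped like the scoop but red is not meant.

How it is judged:
On the way, in this order (a step that is already met when the one before it is completed fails the run):
1. at least one walnut lies in the scoop's pan, lifted clear above the dish (((distance between walnut0 and scoop_pan below 0.05 m and height (world z) of walnut0 above 0.09 m) or (distance between walnut1 and scoop_pan below 0.05 m and height (world z) of walnut1 above 0.09 m) or (distance between walnut2 and scoop_pan below 0.05 m and height (world z) of walnut2 above 0.09 m) or (distance between walnut3 and scoop_pan below 0.05 m and height (world z) of walnut3 above 0.09 m) or (distance between walnut4 and scoop_pan below 0.05 m and height (world z) of walnut4 above 0.09 m) or (distance between walnut5 and scoop_pan below 0.05 m and height (world z) of walnut5 above 0.09 m))), for 0.2 s.
2. at least three walnuts lie in the flowered bowl ((distance between each of walnut0, walnut1, walnut2 and bowl_mid below 0.062 m or distance between each of walnut3, walnut4, walnut5 and bowl_mid below 0.062 m or ((distance between each of walnut0, walnut1 and bowl_mid below 0.062 m or distance between each of walnut0, walnut2 and bowl_mid below 0.062 m or distance between each of walnut1, walnut2 and bowl_mid below 0.062 m) and distance between any of walnut3, walnut4, walnut5 and bowl_mid below 0.062 m) or (distance between any of walnut0, walnut1, walnut2 and bowl_mid below 0.062 m and (distance between each of walnut3, walnut4 and bowl_mid below 0.062 m or distance between each of walnut3, walnut5 and bowl_mid below 0.062 m or distance between each of walnut4, walnut5 and bowl_mid below 0.062 m)))), for 0.3 s.
At the end, for the whole second after the job is handed in: Three or more walnuts in the bowl, the rest in bowl or dish; the scoop let go, hanging, swaying slower than 0.3 m/s and 1.5 rad/s, with the hook arm through its loop (centre 6-28 mm below the arm axis, within 14 mm sideways, between post and tip); bowl upright (0.15 rad), within 50 mm of its place ((distance between each of walnut0, walnut1, walnut2 and bowl_mid below 0.062 m or distance between each of walnut3, walnut4, walnut5 and bowl_mid below 0.062 m or ((distance between each of walnut0, walnut1 and bowl_mid below 0.062 m or distance between each of walnut0, walnut2 and bowl_mid below 0.062 m or distance between each of walnut1, walnut2 and bowl_mid below 0.062 m) and distance between any of walnut3, walnut4, walnut5 and bowl_mid below 0.062 m) or (distance between any of walnut0, walnut1, walnut2 and bowl_mid below 0.062 m and (distance between each of walnut3, walnut4 and bowl_mid below 0.062 m or distance between each of walnut3, walnut5 and bowl_mid below 0.062 m or distance between each of walnut4, walnut5 and bowl_mid below 0.062 m))) and x of scoop_loop in the frame of hook_seat between -0.014 and 0.014 m and y of scoop_loop in the frame of hook_seat between -0.055 and 0.044 m and z of scoop_loop in the frame of hook_seat between -0.028 and -0.006 m and contact force between scoop and hook above 0.5 N and linear speed of scoop below 0.3 m/s and angular speed of scoop below 1.5 rad/s and (distance between walnut0 and bowl_mid below 0.062 m or (horizontal distance between walnut0 and dish below 0.12 m and height (world z) of walnut0 above 0.0165 m)) and (distance between walnut1 and bowl_mid below 0.062 m or (horizontal distance between walnut1 and dish below 0.12 m and height (world z) of walnut1 above 0.0165 m)) and (distance between walnut2 and bowl_mid below 0.062 m or (horizontal distance between walnut2 and dish below 0.12 m and height (world z) of walnut2 above 0.0165 m)) and (distance between walnut3 and bowl_mid below 0.062 m or (horizontal distance between walnut3 and dish below 0.12 m and height (world z) of walnut3 above 0.0165 m)) and (distance between walnut4 and bowl_mid below 0.062 m or (horizontal distance between walnut4 and dish below 0.12 m and height (world z) of walnut4 above 0.0165 m)) and (distance between walnut5 and bowl_mid below 0.062 m or (horizontal distance between walnut5 and dish below 0.12 m and height (world z) of walnut5 above 0.0165 m)) and distance of bowl from where it was at the start of the episode below 0.05 m and angle between bowl's own z axis and vertical below 0.15 rad); the robot touches nothing.
It fails at once if the gripper's fingers touch a walnut (over 0.5 N) (contact force between the fingers and walnut0 above 0.5 N or contact force between the fingers and walnut1 above 0.5 N or contact force between the fingers and walnut2 above 0.5 N or contact force between the fingers and walnut3 above 0.5 N or contact force between the fingers and walnut4 above 0.5 N or contact force between the fingers and walnut5 above 0.5 N).
It fails at once if the scoop is pressed against the dish with more than 45 N (contact force between scoop and dish above 45 N).
It fails at once if the bowl is tipped by more than 0.4 rad (angle between bowl's own z axis and vertical above 0.4 rad).
It fails at once if a bystander is moved by more than 30 mm (distance of any of cruets, pepper_mill, honey_dipper, spoon from where it was at the start of the episode above 0.03 m).
It also fails if it takes over 72 s, if anything falls off the work surface, if the arm or the gripper's body presses on something with over 40 N, if the wrist force passes 120 N, or if a joint passes its speed limit or range.

## Working session

There is one attempt and no reset: what is moved stays moved. The work goes in short steps, Python scripts to look and compute and a tool call to move; the robot and the scene stay as the last step left them, time stands still between calls to the robot, and variables do not carry over. Pictures are saved under pics/ and viewed, at most 10 in all, crops included, and the job is handed in when it is done.

Besides the shell and the picture viewer there is one more tool, called after "Request:" as name([rows], argument=value, ...), one row to a line, values as JSON. drive_tool: Moves the arm, as the interface text tells. Its arguments: {"type":"object","properties":{"commands":{"type":"array"},"jaw":{"type":"number"}},"required":["commands"]}

```bash
mkdir -p pics; cat > h.py <<'E'
import numpy as np, cv2
from scipy.spatial.transform import Rotation as R
from rig import robot, viewer, finder
def cam(n):
    c=viewer.calibration(n); a=np.array(c["attitude"],float)
    Rm=R.from_quat(a).as_matrix() if a.size==4 else a.reshape(3,3)
    return np.array(c["mtx"]),np.array(c["eye"]),Rm
def find(name,c):
    K,e,Rm=cam(c)
    return [(round(d["conf"],2),np.round(e+Rm@np.array(d["at"]),3)) for d in finder.mark_of(name,c)]
def pic(c,f):
    im=viewer.get_image(c); cv2.imwrite("pics/"+f,im[:,:,::-1]); return im
E
python3 - <<'E'
from h import *
for c in ("side","top"):
    print(c,viewer.calibration(c)); pic(c,c+"0.png")
    for n in "dish scoop scoop_grip scoop_loop scoop_lip scoop_pan bowl hook hook_seat walnut0 cruets pepper_mill honey_dipper spoon".split():
        print(c,n,*[(a,list(b)) for a,b in find(n,c)])
print(robot.read_state())
E
```

```text
side {'mtx': array([[484.59324291,   0.        , 325.34989145],
       [  0.        , 484.59324291, 198.65512018],
       [  0.        ,   0.        ,   1.        ]]), 'eye': array([ 0.23267496, -0.88723932,  1.17978378]), 'attitude': array([ 0.91447525, -0.16309653,  0.05378615, -0.36638994])}
side dish (0.67, [np.float64(0.492), np.float64(-0.009), np.float64(0.002)]) (0.26, [np.float64(0.45), np.float64(-0.213), np.float64(-0.001)])
side scoop (0.7, [np.float64(0.491), np.float64(-0.225), np.float64(-0.001)]) (0.63, [np.float64(0.275), np.float64(0.262), np.float64(0.002)]) (0.24, [np.float64(0.573), np.float64(-0.253), np.float64(0.075)])
side scoop_grip (0.72, [np.float64(0.193), np.float64(0.299), np.float64(0.079)]) (0.69, [np.float64(0.575), np.float64(-0.255), np.float64(0.073)]) (0.46, [np.float64(0.433), np.float64(0.002), np.float64(0.019)])
side scoop_loop (0.77, [np.float64(0.63), np.float64(-0.267), np.float64(0.125)]) (0.67, [np.float64(0.137), np.float64(0.32), np.float64(0.129)]) (0.53, [np.float64(0.467), np.float64(-0.039), np.float64(0.022)])
side scoop_lip (0.85
[... 3853 characters left out ...]
ositions': array([-1.41181839,  0.62842224,  0.03852622,  1.51740413, -0.02699958,
        0.99628394, -0.01999455]), 'joint_vel': array([ 0.00130853, -0.00081808,  0.00098492,  0.00025028, -0.00084217,
       -0.00148656,  0.00095458]), 'joint_efforts': array([-6.52608651e-04, -5.63268006e+01,  1.22532327e+00, -1.93783003e+01,
        1.08645068e-02,  1.51122036e-03, -1.21398912e-05]), 'ee_pos': array([0.14487059, 0.63366556, 0.23129815]), 'tcp_rot': array([ 1.12172706e-01,  9.93688726e-01,  1.56652173e-06, -9.64577520e-06]), 'force': array([-0.26052474, -0.42658116, -0.35737809]), 'torque': array([-0.00863154,  0.017434  , -0.02023215]), 'grip_force': 0.0, 'finger_gap': 1.0013120564890923}
```

View pics/side0.png

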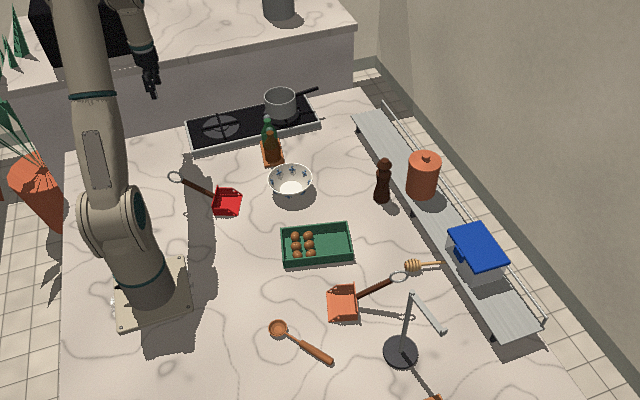

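View pics/top0.png

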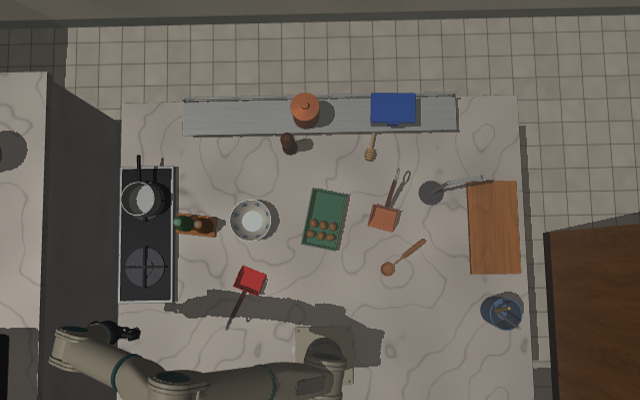

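```bash
cat >> h.py <<'E'
def tool(g,yaw,t):
    y,t=np.radians([yaw,t]); z=np.array([np.sin(t)*np.cos(y),np.sin(t)*np.sin(y),-np.cos(t)]); v=np.array([-np.sin(y),np.cos(y),0])
    return np.array(g)+.019*z, np.column_stack([np.cross(v,z),v,z])
def rows(*wps):
    "rows (from the pose as measured) to grasp-point waypoints (g,yaw,t)"
    s=robot.read_state(); p0=s["ee_pos"]; R0=R.from_quat(s["tcp_rot"]).as_matrix()
    for w in wps:
        p,M=tool(*w); d=R0.T@(p-p0)*1000; r=R.from_matrix(R0.T@M).as_rotvec()
        print([round(float(v),1) for v in d]+[round(float(v),3) for v in r], "dist",round(np.linalg.norm(d)),"deg",round(np.degrees(np.linalg.norm(r))))
def st():
    s=robot.read_state(); M=R.from_quat(s["tcp_rot"]).as_matrix(); z=M[:,2]
    print("t",round(s["time_s"],2),"tcp",np.round(s["ee_pos"],4),"grasp",np.round(s["ee_pos"]-.019*z,4),"yaw",round(np.degrees(np.arctan2(-M[0,1],M[1,1])),1),"tilt",round(np.degrees(np.arctan2(M[2,0],-M[2,2])),1),"ytilt",round(np.degrees(np.arcsin(M[2,1])),1),"q",np.round(s["joint_positions"],2),"F",np.round(s["force"],1),"gap",round(s["finger_gap"],3),"grip",round(s["grip_force"],1))
def topix(P,c):
    K,e,Rm=cam(c); p=K@(Rm.T@(np.array(P)-e)); return p[:2]/p[2]
def ray(uv,z,c):
    K,e,Rm=cam(c); d=Rm@np.linalg.solve(K,[uv[0],uv[1],1.]); return e+d*(z-e[2])/d[2]
E
python3 - <<'E'
from h import *
for c in ("top","side"):
    m=finder.cut_out("dish",c)[0]["pixels"].astype(np.uint8)
    cn=max(cv2.findContours(m,0,1)[0],key=cv2.contourArea).reshape(-1,2)
    P=np.array([ray(u,.038,c)[:2] for u in cn],np.float32)
    print(c,cv2.minAreaRect(P*1000))
    im=cv2.imread(f"pics/{c}0.png")
    hk=finder.cut_out("hook",c)[0]["pixels"]; ys,xs=np.nonzero(hk); print(xs.min(),xs.max(),ys.min(),ys.max())
    if c=="top":
        cr=im[150:230,390:520].copy(); cr[hk[150:230,390:520]]=cr[hk[150:230,390:520]]//2+np.array([0,0,127],np.uint8)
        cv2.imwrite("pics/hk.png",np.vstack([cv2.resize(im[150:230,390:520],None,fx=5,fy=5)[:300],cv2.resize(cr,None,fx=5,fy=5)[:300]]))
for g in ((.5,.25,.3),(.575,-.255,.22)): rows((g,-16.4,15))
for P in ([.578,-.408,.288],[.591,-.466,.28],[.601,-.510,.297]): print(topix(P,"top"),topix(P,"side"))
E
```

```text
top ((489.48529052734375, -13.554740905761719), (130.38584899902344, 206.80142211914062), 77.3800048828125)
419 483 176 205
side ((489.09259033203125, -22.52587127685547), (154.6071014404297, 218.369873046875), 77.13473510742188)
383 447 289 368
[-436.7, -295.1, -50.4, 0.008, -0.262, 0.061] dist 529 deg 15
[-622.4, -770.7, 29.6, 0.008, -0.262, 0.061] dist 991 deg 15
[448.07776654 183.35196142] [410.53329482 291.70240596]
[465.60250681 179.25807908] [428.4167913  314.38514477]
[480.9205241  175.06227908] [444.54036648 326.83718326]
```

View pics/hk.png

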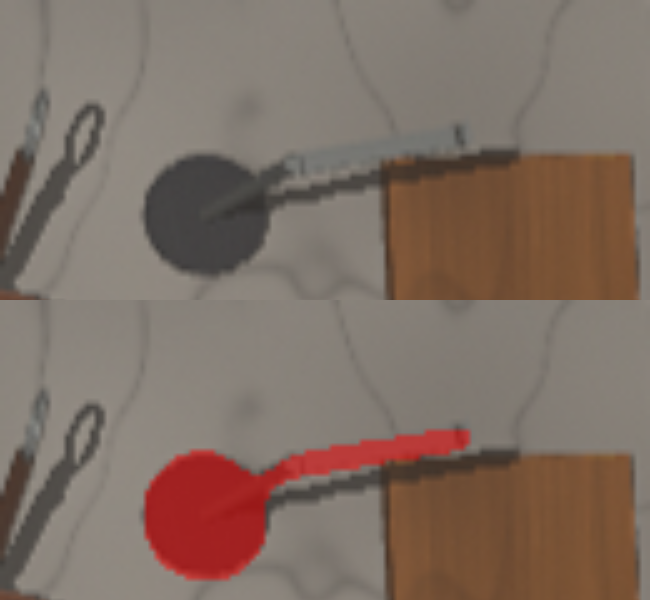

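Request:
drive_tool([
  [-437, -295, -50, 0.008, -0.262, 0.061],
  [-437, -295, -50, 0.008, -0.262, 0.061],
  [-437, -295, -50, 0.008, -0.262, 0.061],
  [-437, -295, -50, 0.008, -0.262, 0.061],
  [-437, -295, -50, 0.008, -0.262, 0.061],
  [-437, -295, -50, 0.008, -0.262, 0.061],
  [-437, -295, -50, 0.008, -0.262, 0.061],
  [-437, -295, -50, 0.008, -0.262, 0.061],
  [-437, -295, -50, 0.008, -0.262, 0.061],
  [-622, -771, 30, 0.008, -0.262, 0.061],
  [-622, -771, 30, 0.008, -0.262, 0.061],
  [-622, -771, 30, 0.008, -0.262, 0.061],
  [-622, -771, 30, 0.008, -0.262, 0.061],
  [-622, -771, 30, 0.008, -0.262, 0.061],
  [-622, -771, 30, 0.008, -0.262, 0.061],
  [-622, -771, 30, 0.008, -0.262, 0.061],
  [-622, -771, 30, 0.008, -0.262, 0.061],
  [-622, -771, 30, 0.008, -0.262, 0.061],
  [-622, -771, 30, 0.008, -0.262, 0.061],
  [-622, -771, 30, 0.008, -0.262, 0.061],
])

```text
time_s: 3.7
ee_pos: [0.5725, -0.2277, 0.2052]
tcp_rot: [0.142, 0.981, -0.018, 0.13]
force: [0.5, 0.2, -0.3]
finger_gap: 1.002
grip_force: 0.0
```

```bash
python3 - <<'E'
from h import *
st(); rows(((.575,-.255,.22),-16.4,15),((.574,-.254,.078),-16.4,15))
E
```

```text
t 3.7 tcp [ 0.5725 -0.2277  0.2052] grasp [ 0.5678 -0.2263  0.2236] yaw -16.4 tilt -15.0 ytilt 0.0 q [ 0.34  0.5   0.    1.91 -0.04  0.47  1.66] F [ 0.5  0.2 -0.3] gap 1.002 grip 0.0
[-13.6, -25.5, 7.4, 0.0, 0.001, -0.0] dist 30 deg 0
[24.5, -24.9, 144.2, 0.0, 0.001, -0.0] dist 148 deg 0
```

Request:
drive_tool([
  [-14, -25, 7, 0, 0, 0],
  [-14, -25, 7, 0, 0, 0],
  [-10, -25, 40, 0, 0, 0],
  [0, -25, 80, 0, 0, 0],
  [0, -25, 80, 0, 0, 0],
  [0, -25, 80, 0, 0, 0],
])

```text
time_s: 4.3
ee_pos: [0.5849, -0.2543, 0.1281]
tcp_rot: [0.141, 0.981, -0.018, 0.129]
force: [0.9, 0.0, 0.9]
finger_gap: 0.999
grip_force: 0.0
```

```bash
python3 - <<'E'
from h import *
st(); rows(((.574,-.254,.078),-16.4,15))
for c in ("top","side"):
  pic(c,c+"1.png")
  for n in ("scoop_grip","scoop_loop","scoop_lip"): print(c,n,find(n,c))
E
```

```text
t 4.3 tcp [ 0.5849 -0.2543  0.1281] grasp [ 0.5802 -0.253   0.1464] yaw -16.3 tilt -14.9 ytilt 0.0 q [ 0.39  0.64 -0.02  1.91 -0.04  0.33  1.7 ] F [0.9 0.  0.9] gap 0.999 grip 0.0
[23.1, -2.8, 64.6, 0.001, -0.001, 0.001] dist 69 deg 0
top scoop_grip [(0.95, array([0.195, 0.295, 0.076])), (0.55, array([ 0.574, -0.253,  0.083]))]
top scoop_loop [(0.86, array([ 0.636, -0.269,  0.125])), (0.78, array([0.134, 0.321, 0.125])), (0.54, array([ 0.471, -0.006,  0.02 ])), (0.5, array([ 0.767,  0.111, -0.005]))]
top scoop_lip [(0.92, array([0.315, 0.244, 0.003])), (0.68, array([ 0.45 , -0.217, -0.   ])), (0.56, array([ 0.424, -0.034,  0.021]))]
side scoop_grip [(0.95, array([ 0.572, -0.254,  0.076])), (0.88, array([0.194, 0.298, 0.081])), (0.57, array([0.432, 0.003, 0.021]))]
side scoop_loop [(0.91, array([ 0.632, -0.269,  0.127])), (0.71, array([0.138, 0.317, 0.127])), (0.67, array([0.493, 0.256, 0.003]))]
side scoop_lip [(0.7, array([ 0.451, -0.215, -0.   ])), (0.67, array([0.31 , 0.25 , 0.002])), (0.52, array([ 0.58 , -0.404,  0.001]))]
```

Request:
drive_tool([
  [12, -2, 35, 0, 0, 0],
  [20, -2, 55, 0, 0, 0],
  [23, -2, 64, 0, 0, 0],
  [23, -2, 64, 0, 0, 0],
  [23, -2, 64, 0, 0, 0],
])

```text
time_s: 5.2
ee_pos: [0.5786, -0.2558, 0.0596]
tcp_rot: [0.141, 0.981, -0.018, 0.129]
force: [-0.5, -0.1, 1.0]
finger_gap: 0.999
grip_force: 0.0
```

Request:
drive_tool([
  [0, 0, 0, 0, 0, 0],
  [0, 0, 0, 0, 0, 0],
  [0, 0, 0, 0, 0, 0],
  [0, 0, 0, 0, 0, 0],
  [0, 0, 0, 0, 0, 0],
  [0, 0, 0, 0, 0, 0],
  [0, 0, 0, 0, 0, 0],
  [0, 0, 0, 0, 0, 0],
], jaw=0)

```text
time_s: 6.0
ee_pos: [0.5796, -0.2556, 0.0606]
tcp_rot: [0.141, 0.981, -0.019, 0.13]
force: [0.1, 0.4, 2.5]
finger_gap: 0.148
grip_force: 59.4
```

```bash
python3 - <<'E'
from h import *
st()
y=np.radians(-12.6); ux=np.array([np.cos(y),np.sin(y),0])
D=np.array([.490,-.013,0])
# scoop level, centre at dish x=+45: grip = D+ (45+89) ux
for z in (.30,.084+.02): rows((D+ux*.135+[0,0,z],-12.6,15))
s=robot.read_state();print(s["ee_pos"]-.019*R.from_quat(s["tcp_rot"]).as_matrix()[:,2])
E
```

```text
t 6.0 tcp [ 0.5796 -0.2556  0.0606] grasp [ 0.5748 -0.2542  0.079 ] yaw -16.4 tilt -15.1 ytilt 0.0 q [ 0.55  0.76 -0.26  1.95  0.7   0.23  1.  ] F [0.1 0.4 2.5] gap 0.148 grip 59.4
[-43.2, 216.8, -217.2, -0.017, 0.001, -0.064] dist 310 deg 4
[7.8, 216.8, -28.0, -0.017, 0.001, -0.064] dist 219 deg 4
[ 0.57482361 -0.25423849  0.07895647]
```

Request:
drive_tool([
  [-5, 0, -20, 0, 0, 0],
  [-13, 0, -48, 0, 0, 0],
  [-21, 0, -77, 0, 0, 0],
  [-21, 30, -79, -0.005, 0, -0.01],
  [-17, 70, -80, -0.008, 0, -0.03],
  [-14, 110, -80, -0.01, 0, -0.04],
  [-11, 150, -81, -0.015, 0, -0.05],
  [-9, 190, -82, -0.017, 0, -0.064],
  [-7, 217, -82, -0.017, 0, -0.064],
  [-7, 217, -82, -0.017, 0, -0.064],
  [-7, 217, -82, -0.017, 0, -0.064],
])

```text
time_s: 7.1
ee_pos: [0.6257, -0.0428, 0.1405]
tcp_rot: [0.108, 0.986, -0.015, 0.129]
force: [-0.4, -0.7, -1.6]
finger_gap: 0.149
grip_force: 58.9
```

```bash
python3 - <<'E'
from h import *
st()
for c in ("top","side"):
  pic(c,c+"2.png")
  for n in ("scoop_grip","scoop_loop","scoop_lip","scoop_pan","walnut0"): print(c,n,*find(n,c))
im=np.vstack([cv2.resize(cv2.imread("pics/side2.png")[180:330,220:450],None,fx=2.6,fy=2),cv2.resize(cv2.imread("pics/top2.png")[120:270,220:450],None,fx=2.6,fy=2)])
cv2.imwrite("pics/c2.png",im[:600])
E
```

```text
t 7.1 tcp [ 0.6257 -0.0428  0.1405] grasp [ 0.621  -0.0417  0.1589] yaw -12.5 tilt -14.9 ytilt -0.1 q [ 0.2   0.63 -0.32  1.92  0.64  0.43  0.76] F [-0.4 -0.7 -1.6] gap 0.149 grip 58.9
top scoop_grip (0.58, array([0.194, 0.295, 0.076])) (0.45, array([ 0.621, -0.043,  0.156]))
top scoop_loop (0.84, array([0.137, 0.32 , 0.128])) (0.53, array([ 0.682, -0.056,  0.206]))
top scoop_lip (0.75, array([0.309, 0.242, 0.004])) (0.51, array([ 0.495, -0.016,  0.08 ])) (0.17, array([ 0.35, -0.3 , -0.  ]))
top scoop_pan (0.62, array([0.273, 0.262, 0.019])) (0.46, array([ 0.76 , -0.192, -0.003])) (0.34, array([ 0.493, -0.015,  0.005]))
top walnut0 (0.64, array([0.429, 0.001, 0.023])) (0.54, array([ 0.472, -0.007,  0.019])) (0.43, array([0.478, 0.029, 0.023]))
side scoop_grip (0.74, array([ 0.62 , -0.045,  0.154])) (0.62, array([0.194, 0.3  , 0.081]))
side scoop_loop (0.75, array([0.136, 0.319, 0.129])) (0.72, array([ 0.678, -0.059,  0.205]))
side scoop_lip (0.68, array([ 0.495, -0.017,  0.079])) (0.57, array([0.312, 0.249, 0.002]))
side scoop_pan (0.75, array([0.273, 0.26 , 0.025])) (0.6, array([ 0.536, -0.031,  0.1  ]))
side walnut0 (0.65, array([ 0.471, -0.008,  0.018])) (0.63, array([0.481, 0.031, 0.019])) (0.62, array([0.432, 0.004, 0.018])) (0.55, array([ 0.425, -0.026,  0.018])) (0.52, array([ 0.47 , -0.042,  0.025])) (0.51, array([0.437, 0.044, 0.017]))
```

View pics/c2.png

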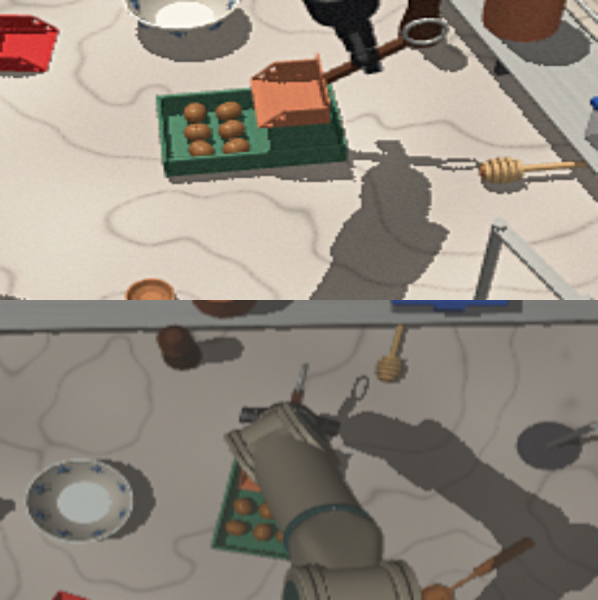

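```bash
cat >> h.py <<'E'
ux=np.array([np.cos(np.radians(-12.6)),np.sin(np.radians(-12.6)),0]); D=np.array([.490,-.013,0])
def g(x,z): return D+ux*x+[0,0,z]
E
python3 - <<'E'
from h import *
rows((g(.135,.13),-12.6,19),(g(.135,.098),-12.6,19))
E
```

```text
[6.3, 0.1, 28.6, -0.0, -0.07, -0.0] dist 29 deg 4
[14.6, 0.1, 59.5, -0.0, -0.07, -0.0] dist 61 deg 4
```

Request:
drive_tool([
  [3, 0, 15, 0, -0.04, 0],
  [6, 0, 29, 0, -0.07, 0],
  [10, 0, 42, 0, -0.07, 0],
  [13, 0, 53, 0, -0.07, 0],
  [15, 0, 59, 0, -0.07, 0],
  [15, 0, 59, 0, -0.07, 0],
  [15, 0, 59, 0, -0.07, 0],
])

```text
time_s: 8.4
ee_pos: [0.6274, -0.0436, 0.0805]
tcp_rot: [0.108, 0.98, -0.018, 0.164]
force: [-0.5, 0.5, -2.2]
finger_gap: 0.152
grip_force: 59.5
```

```bash
python3 - <<'E'
from h import *
st(); rows((g(.135,.092),-12.6,19))
E
```

```text
t 8.4 tcp [ 0.6274 -0.0436  0.0805] grasp [ 0.6213 -0.0422  0.0985] yaw -12.6 tilt -19.0 ytilt 0.0 q [ 0.13  0.71 -0.22  2.02  1.18  0.23  0.2 ] F [-0.5  0.5 -2.2] gap 0.152 grip 59.5
[1.7, -0.1, 6.3, 0.0, 0.0, -0.0] dist 6 deg 0
```

Request:
drive_tool([
  [0.7, 0, 2, 0, 0, 0],
  [1, 0, 3, 0, 0, 0],
  [1.3, 0, 4, 0, 0, 0],
  [1.3, 0, 4, 0, 0, 0],
])

```text
time_s: 8.8
ee_pos: [0.6275, -0.0436, 0.0763]
tcp_rot: [0.108, 0.98, -0.018, 0.164]
force: [0.3, -0.2, -1.9]
finger_gap: 0.148
grip_force: 59.7
```

Request:
drive_tool([
  [0.3, 0, 1, 0, 0, 0],
  [0.3, 0, 1, 0, 0, 0],
])

```text
time_s: 9.0
ee_pos: [0.6277, -0.0436, 0.0754]
tcp_rot: [0.108, 0.98, -0.018, 0.165]
force: [1.2, 0.4, 0.5]
finger_gap: 0.153
grip_force: 59.8
```

Request:
drive_tool([
  [0.3, 0, 1, 0, 0, 0],
  [0.3, 0, 1, 0, 0, 0],
])

```text
time_s: 9.2
ee_pos: [0.628, -0.0437, 0.0745]
tcp_rot: [0.108, 0.98, -0.018, 0.165]
force: [2.0, -0.6, 2.2]
finger_gap: 0.149
grip_force: 59.9
```

Request:
drive_tool([
  [4.6, 0, -2, 0, 0, 0],
  [9.3, 0, -3.7, 0, 0, 0],
  [14, 0, -5.3, 0, 0, 0],
  [18.8, 0, -7, 0, 0, 0],
  [23.5, 0, -8.6, 0, 0, 0],
  [28.2, 0, -10.2, 0, 0, 0],
  [33, 0, -11.9, 0, 0, 0],
  [37.6, 0, -13.5, 0, 0, 0],
  [42.4, 0, -15.1, 0, 0, 0],
  [47, 0, -16.7, 0, 0, 0],
  [51.8, 0, -18.4, 0, 0, 0],
  [56.6, 0, -20, 0, 0, 0],
])

```text
time_s: 10.4
ee_pos: [0.5692, -0.0305, 0.0749]
tcp_rot: [0.108, 0.98, -0.018, 0.165]
force: [-0.0, -0.8, 0.5]
finger_gap: 0.15
grip_force: 59.9
```

```bash
python3 - <<'E'
from h import *
st(); print("grip dish x",(robot.read_state()["ee_pos"]-D)@ux-.0062)
pic("side","side3.png")
print(*find("walnut0","side")); print(*find("scoop_lip","side"),*find("scoop_loop","side"))
cv2.imwrite("pics/c3.png",cv2.resize(cv2.imread("pics/side3.png")[190:310,250:420],None,fx=4,fy=4))
E
```

```text
t 10.4 tcp [ 0.5692 -0.0305  0.0749] grasp [ 0.5631 -0.0291  0.0929] yaw -12.6 tilt -19.1 ytilt 0.0 q [ 0.14  0.69 -0.28  2.18  1.7   0.26 -0.35] F [-0.  -0.8  0.5] gap 0.15 grip 59.9
grip dish x 0.07489917726773397
(0.64, array([0.42 , 0.051, 0.016])) (0.62, array([ 0.434, -0.024,  0.022])) (0.54, array([ 0.407, -0.028,  0.021])) (0.49, array([0.449, 0.044, 0.018])) (0.46, array([0.437, 0.006, 0.02 ])) (0.43, array([ 0.41 , -0.003,  0.017]))
(0.86, array([ 0.309,  0.251, -0.   ])) (0.58, array([0.437, 0.   , 0.003])) (0.94, array([0.14 , 0.323, 0.126])) (0.93, array([ 0.617, -0.044,  0.144])) (0.69, array([ 0.579, -0.407,  0.001]))
```

View pics/c3.png

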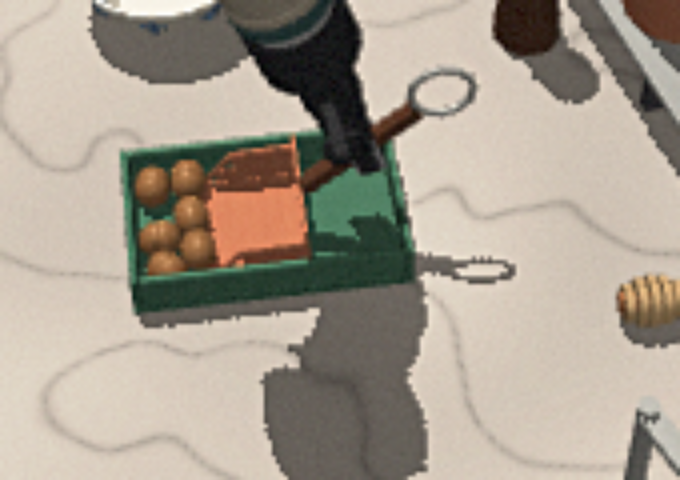

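Request:
drive_tool([
  [3.8, 0, -1.3, 0, 0, 0],
  [7.6, 0, -2.6, 0, 0, 0],
  [11.4, 0, -3.9, 0, 0, 0],
  [15.1, 0, -5.2, 0, 0, 0],
  [18.9, 0, -6.5, 0, 0, 0],
])

```text
time_s: 11.1
ee_pos: [0.549, -0.0261, 0.0746]
tcp_rot: [0.108, 0.98, -0.018, 0.164]
force: [1.9, -0.9, 1.7]
finger_gap: 0.147
grip_force: 59.9
```

Request:
drive_tool([
  [3.8, 0, -1.3, 0, 0, 0],
  [7.6, 0, -2.6, 0, 0, 0],
  [9.5, 0, -3.3, 0, 0, 0],
])

```text
time_s: 11.4
ee_pos: [0.5393, -0.024, 0.0746]
tcp_rot: [0.108, 0.98, -0.018, 0.164]
force: [2.7, -0.1, 2.9]
finger_gap: 0.152
grip_force: 60.0
```

```bash
python3 - <<'E'
from h import *
st(); print("grip dish x",(robot.read_state()["ee_pos"]-D)@ux-.0062)
pic("side","side4.png")
print(*find("walnut0","side")); print(*find("scoop_lip","side"),*find("scoop_loop","side"))
cv2.imwrite("pics/c4.png",cv2.resize(cv2.imread("pics/side4.png")[190:310,250:420],None,fx=4,fy=4))
E
```

```text
t 11.4 tcp [ 0.5393 -0.024   0.0746] grasp [ 0.5332 -0.0226  0.0926] yaw -12.6 tilt -19.0 ytilt -0.0 q [ 0.18  0.68 -0.36  2.25  1.84  0.33 -0.52] F [ 2.7 -0.1  2.9] gap 0.152 grip 60.0
grip dish x 0.044266362348516004
(0.65, array([0.413, 0.049, 0.016])) (0.61, array([0.44 , 0.036, 0.032])) (0.6, array([0.434, 0.006, 0.024])) (0.59, array([ 0.401, -0.031,  0.023])) (0.51, array([ 0.404, -0.006,  0.023])) (0.5, array([ 0.431, -0.025,  0.026]))
(0.77, array([0.408, 0.004, 0.007])) (0.72, array([0.31 , 0.246, 0.001])) (0.77, array([ 0.589, -0.037,  0.143])) (0.61, array([0.139, 0.32 , 0.127]))
```

View pics/c4.png

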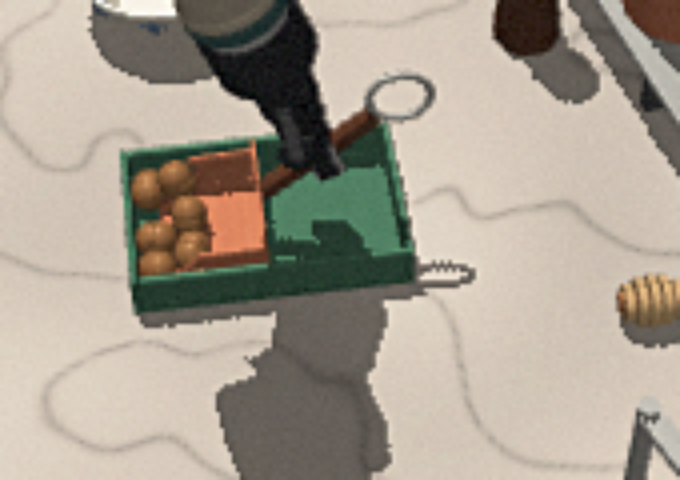

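Request:
drive_tool([
  [2.8, 0, -1, 0, 0, 0],
  [5.7, 0, -2, 0, 0, 0],
  [8.5, 0, -3, 0, 0, 0],
])

```text
time_s: 11.9
ee_pos: [0.5304, -0.0219, 0.0746]
tcp_rot: [0.108, 0.98, -0.018, 0.164]
force: [1.8, 0.2, 1.8]
finger_gap: 0.154
grip_force: 60.0
```

Request:
drive_tool([
  [2.8, 0, -1, 0, 0, 0],
  [4.7, 0, -1.7, 0, 0, 0],
  [4.7, 0, -1.7, 0, 0, 0],
])

```text
time_s: 12.2
ee_pos: [0.525, -0.0207, 0.0745]
tcp_rot: [0.108, 0.98, -0.018, 0.164]
force: [-0.3, -0.5, 1.2]
finger_gap: 0.15
grip_force: 59.9
```

```bash
python3 - <<'E'
from h import *
st(); print("grip dish x",(robot.read_state()["ee_pos"]-D)@ux-.0062)
pic("side","side5.png")
print(*find("walnut0","side")); print(*find("scoop_lip","side"),*find("scoop_loop","side"))
cv2.imwrite("pics/c5.png",cv2.resize(cv2.imread("pics/side5.png")[190:310,250:420],None,fx=4,fy=4))
E
```

```text
t 12.2 tcp [ 0.525  -0.0207  0.0745] grasp [ 0.519  -0.0194  0.0924] yaw -12.6 tilt -19.0 ytilt 0.0 q [ 0.2   0.68 -0.4   2.29  1.89  0.36 -0.58] F [-0.3 -0.5  1.2] gap 0.15 grip 59.9
grip dish x 0.029646448070495667
(0.58, array([0.447, 0.033, 0.025])) (0.49, array([0.444, 0.003, 0.022])) (0.45, array([ 0.4  , -0.019,  0.027])) (0.39, array([0.408, 0.004, 0.022])) (0.38, array([0.414, 0.042, 0.021]))
(0.83, array([0.311, 0.248, 0.001])) (0.57, array([0.395, 0.009, 0.005])) (0.74, array([ 0.571, -0.033,  0.143])) (0.72, array([0.137, 0.321, 0.126]))
```

View pics/c5.png

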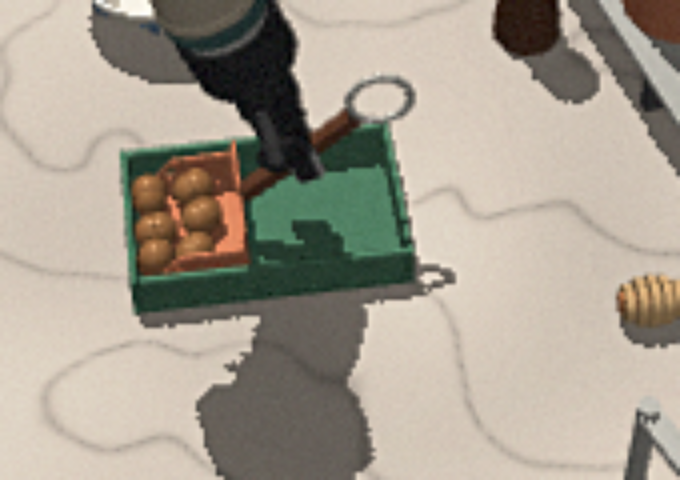

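```bash
cat >> h.py <<'E'
def gp(B,yaw,p,ref=(40,0)):
    "grip wp for scoop pitch p (lip-down +), scoop-frame point ref (x,z mm) at world B"
    a=np.radians(p); dx,dz=89-ref[0],78-ref[1]
    X=dx*np.cos(a)-dz*np.sin(a); Z=dx*np.sin(a)+dz*np.cos(a)
    y=np.radians(yaw); return (np.array(B)+np.array([X*np.cos(y),X*np.sin(y),Z])/1000,yaw,15+p)
E
python3 - <<'E'
from h import *
s=robot.read_state(); M=R.from_quat(s["tcp_rot"]).as_matrix(); G=s["ee_pos"]-.019*M[:,2]
B=G-(gp([0,0,0],-12.6,4)[0]); print(B)
rows(*[gp(B,-12.6,p) for p in (4,1,-2,-5,-8,-11,-14,-16)])
rows(*[gp(B+[0,0,h],-12.6,-16) for h in (.03,.06,.1,.14)])
E
```

```text
[ 0.47669136 -0.00990517  0.01106827]
[-0.0, -0.0, -0.0, 0.0, -0.001, 0.0] dist 0 deg 0
[-2.2, -0.0, 3.6, 0.0, 0.051, 0.0] dist 4 deg 3
[-4.2, -0.0, 7.3, 0.0, 0.104, 0.0] dist 8 deg 6
[-6.0, -0.0, 11.1, 0.0, 0.156, 0.0] dist 13 deg 9
[-7.6, -0.0, 15.0, 0.0, 0.208, 0.0] dist 17 deg 12
[-9.0, -0.0, 19.0, 0.0, 0.261, 0.0] dist 21 deg 15
[-10.2, -0.0, 23.0, 0.0, 0.313, 0.0] dist 25 deg 18
[-10.9, -0.0, 25.7, 0.0, 0.348, 0.0] dist 28 deg 20
[-20.6, -0.0, -2.7, 0.0, 0.348, 0.0] dist 21 deg 20
[-30.4, -0.0, -31.0, 0.0, 0.348, 0.0] dist 43 deg 20
[-43.4, -0.0, -68.9, 0.0, 0.348, 0.0] dist 81 deg 20
[-56.3, 0.0, -106.7, 0.0, 0.348, 0.0] dist 121 deg 20
```

Request:
drive_tool([
  [-2.2, 0, 3.6, 0, 0.051, 0],
  [-4.2, 0, 7.3, 0, 0.104, 0],
  [-6, 0, 11.1, 0, 0.156, 0],
  [-7.6, 0, 15, 0, 0.208, 0],
  [-9, 0, 19, 0, 0.261, 0],
  [-10.2, 0, 23, 0, 0.313, 0],
  [-10.9, 0, 25.7, 0, 0.348, 0],
  [-10.9, 0, 25.7, 0, 0.348, 0],
  [-14, 0, 17, 0, 0.348, 0],
  [-17.5, 0, 7, 0, 0.348, 0],
  [-20.6, 0, -2.7, 0, 0.348, 0],
  [-25.5, 0, -17, 0, 0.348, 0],
  [-30.4, 0, -31, 0, 0.348, 0],
  [-37, 0, -50, 0, 0.348, 0],
  [-43.4, 0, -69, 0, 0.348, 0],
  [-50, 0, -88, 0, 0.348, 0],
  [-56, 0, -107, 0, 0.348, 0],
  [-56, 0, -107, 0, 0.348, 0],
])

```text
time_s: 14.2
ee_pos: [0.5452, -0.0242, 0.1975]
tcp_rot: [0.11, 0.994, 0.001, -0.005]
force: [0.3, 0.3, -2.8]
finger_gap: 0.15
grip_force: 59.5
```

```bash
python3 - <<'E'
from h import *
st()
pic("side","side6.png");pic("top","top6.png")
for c in("side","top"):
  print(*find("walnut0",c)); print(*find("scoop_lip",c),*find("scoop_loop",c),*find("bowl",c),*find("scoop_pan",c))
cv2.imwrite("pics/c6.png",cv2.resize(cv2.imread("pics/side6.png")[130:280,230:420],None,fx=4,fy=4))
E
```

```text
t 14.2 tcp [ 0.5452 -0.0242  0.1975] grasp [ 0.5454 -0.0243  0.2165] yaw -12.6 tilt 0.6 ytilt 0.1 q [ 0.51  0.64 -0.81  1.82  0.56  0.93  0.8 ] F [ 0.3  0.3 -2.8] gap 0.15 grip 59.5
(0.6, array([0.45 , 0.013, 0.181])) (0.51, array([ 0.578, -0.407, -0.002])) (0.44, array([ 0.435, -0.015,  0.184])) (0.43, array([ 0.464, -0.035,  0.176])) (0.38, array([ 0.465, -0.006,  0.17 ])) (0.37, array([0.475, 0.026, 0.171]))
(0.72, array([0.31 , 0.248, 0.   ])) (0.6, array([0.4  , 0.008, 0.175])) (0.92, array([ 0.61 , -0.039,  0.245])) (0.55, array([0.135, 0.32 , 0.126])) (0.78, array([0.496, 0.256, 0.005])) (0.74, array([ 0.447, -0.008,  0.183])) (0.73, array([0.279, 0.261, 0.025])) (0.24, array([ 0.489, -0.007,  0.   ]))
(0.64, array([ 0.458, -0.039,  0.173])) (0.63, array([ 0.465, -0.008,  0.173])) (0.57, array([0.429, 0.031, 0.188])) (0.57, array([0.475, 0.024, 0.179])) (0.42, array([ 0.431, -0.02 ,  0.178]))
(0.85, array([0.404, 0.003, 0.173])) (0.58, array([0.311, 0.244, 0.004])) (0.34, array([ 0.438, -0.003,  0.16 ])) (0.29, array([0.473, 0.023, 0.178])) (0.79, array([0.134, 0.319, 0.127])) (0.95, array([ 0.488,  0.254, -0.002])) (0.84, array([0.276, 0.26 , 0.017])) (0.64, array([ 0.446, -0.004,  0.18 ]))
```

View pics/c6.png

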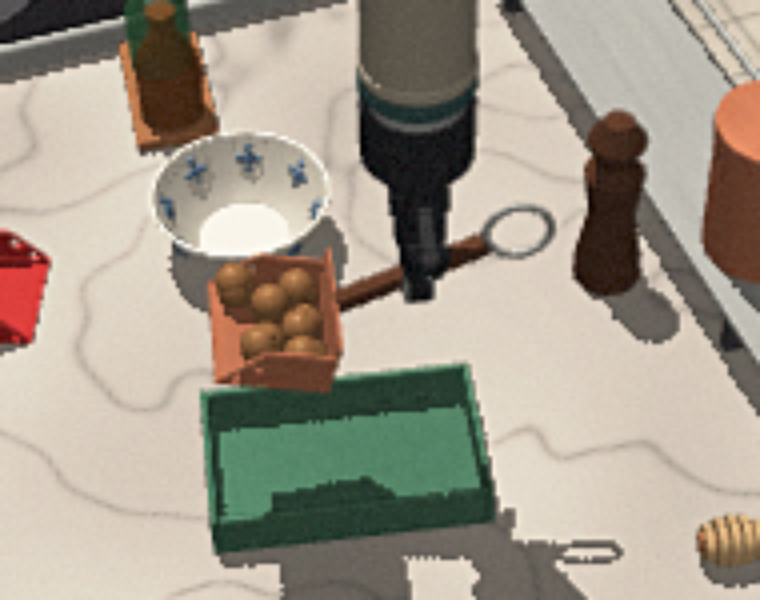

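```bash
cat > fk.py <<'E'
import numpy as np, itertools
from scipy.spatial.transform import Rotation as R
from scipy.optimize import least_squares
# q, tcp, yaw, t
S=[([-1.41181839,.62842224,.03852622,1.51740413,-.02699958,.99628394,-.01999455],[.14487,.63367,.2313],[.1121727,.9936887,0,0]),
([.34,.5,0,1.91,-.04,.47,1.66],[.5725,-.2277,.2052],[.142,.981,-.018,.13]),
([.39,.64,-.02,1.91,-.04,.33,1.7],[.5849,-.2543,.1281],[.141,.981,-.018,.129]),
([.55,.76,-.26,1.95,.7,.23,1.],[.5796,-.2556,.0606],[.141,.981,-.019,.13]),
([.2,.63,-.32,1.92,.64,.43,.76],[.6257,-.0428,.1405],[.108,.986,-.015,.129]),
([.13,.71,-.22,2.02,1.18,.23,.2],[.6274,-.0436,.0805],[.108,.98,-.018,.164]),
([.14,.69,-.28,2.18,1.7,.26,-.35],[.5692,-.0305,.0749],[.108,.98,-.018,.165]),
([.2,.68,-.4,2.29,1.89,.36,-.58],[.525,-.0207,.0745],[.108,.98,-.018,.164]),
([.51,.64,-.81,1.82,.56,.93,.8],[.5452,-.0242,.1975],[.11,.994,.001,-.005])]
def chain(q,sg):
    A=[np.eye(3)]
    for i in range(7): A.append(A[-1]@R.from_euler("zyzyzyz"[i],sg[i]*q[i]).as_matrix())
    return A
def fit():
    best=None
    for sg in itertools.product([1,-1],repeat=7):
        C=[chain(q,sg)[-1].T@R.from_quat(o).as_matrix() for q,p,o in S]
        m=R.from_matrix(C).mean(); e=(m.inv()*R.from_matrix(C)).magnitude().max()
        if best is None or e<best[0]: best=(e,sg,m)
    return best
e,sg,m=fit()
def cols(q):
    A=chain(q,sg); z=np.array([0,0,1.]);x=np.array([1.,0,0])
    return np.column_stack([z,A[2]@z,A[2]@x,A[4]@z,A[4]@x,A[6]@z,A[6]@x])
L=np.linalg.lstsq(np.vstack([cols(q) for q,_,_ in S]),np.hstack([p for _,p,_ in S]),rcond=None)[0]
def fk(q): return cols(q)@L, chain(q,sg)[-1]@m.as_matrix()
lo=np.array([-3.06,-.37,-1.25,.18,-1.1,.23,-2.94]);hi=np.array([3.06,2.12,1.32,2.47,4.24,1.98,2.94])
def ik(q0,p,M):
    f=lambda q:np.r_[(fk(q)[0]-p)*10,(R.from_matrix(M.T@fk(q)[1])).as_rotvec()*2,(q-q0)*.003]
    r=least_squares(f,np.clip(q0,lo+1e-3,hi-1e-3),bounds=(lo,hi)); pe=np.linalg.norm(fk(r.x)[0]-p)*1000; oe=np.degrees((R.from_matrix(M.T@fk(r.x)[1])).magnitude())
    return r.x,pe,oe
if __name__=="__main__":
    print(e,sg,m.as_quat(),L,[round(1000*np.linalg.norm(fk(q)[0]-p),1) for q,p,_ in S])
    from h import *
    q0=robot.read_state()["joint_positions"]; bc=np.array([.491,.255,.09])
    for yaw in (-60,-30,-12,10,30,60,90,120):
        q=q0; out=[]
        for p in (-16,0,15,30,45,55):
            y=np.radians(yaw); lipw=bc+.02*np.array([np.cos(y),np.sin(y),0])
            P,M=tool(*gp(lipw,yaw,p,(-40,0))); q,pe,oe=ik(q,P,M); out.append((p,round(pe,1),round(oe,1)))
        print(yaw,out,np.round(q,2))
    for sy,name in ((10,"a"),(-170,"b")):
        q=q0
        for p in (0,20,40,54):
            P,M=tool(*gp([.602,-.545,.288],sy,p,(149,125))); q,pe,oe=ik(q,P,M); print("hook",sy,p,round(pe,1),round(oe,1),np.round(q,2))
E
python3 fk.py
```

```text
0.011169519256750226 (-1, 1, -1, 1, -1, 1, -1) [6.05167295e-04 1.65039067e-03 7.07685966e-01 7.06524935e-01] [0.3420852  0.53785346 0.06243438 0.37102167 0.01070791 0.30427178
 0.02007429] [np.float64(30.1), np.float64(30.4), np.float64(30.8), np.float64(14.6), np.float64(11.6), np.float64(8.2), np.float64(10.2), np.float64(15.2), np.float64(10.6)]
-60 [(-16, np.float64(0.0), np.float64(0.0)), (0, np.float64(0.0), np.float64(0.0)), (15, np.float64(0.0), np.float64(0.0)), (30, np.float64(0.0), np.float64(0.0)), (45, np.float64(0.0), np.float64(0.0)), (55, np.float64(0.0), np.float64(0.0))] [-1.    0.85  0.18  1.82  1.03  1.32 -1.06]
-30 [(-16, np.float64(0.0), np.float64(0.0)), (0, np.float64(0.0), np.float64(0.0)), (15, np.float64(0.0), np.float64(0.0)), (30, np.float64(0.0), np.float64(0.0)), (45, np.float64(0.0), np.float64(0.0)), (55, np.float64(0.0), np.float64(0.0))] [-0.86  0.77 -0.11  2.2   1.62  1.29 -1.38]
-12 [(-16, np.float64(0.0), np.float64(0.0)), (0, np.float64(0.0), np.float64(0.0)), (15, np.float64(0.0), np.float64(0.0)), (30, np.float64(0.0), np.float64(0.0)), (45, n
[... 1378 characters left out ...]
, np.float64(0.0)), (30, np.float64(0.0), np.float64(0.0)), (45, np.float64(6.3), np.float64(10.2)), (55, np.float64(8.4), np.float64(17.2))] [ 0.44  1.15 -1.25  1.64  0.    1.    2.94]
hook 10 0 0.0 0.0 [ 1.26  0.97 -0.99  1.16  0.63  1.16  2.16]
hook 10 20 0.0 0.0 [ 1.43  1.06 -1.16  1.32  0.6   0.83  2.21]
hook 10 40 0.0 0.0 [ 1.54  1.2  -1.25  1.4   0.42  0.54  2.47]
hook 10 54 0.2 0.6 [ 1.57  1.31 -1.25  1.42  0.01  0.41  2.94]
hook -170 0 8.0 3.2 [ 0.62  1.23 -0.    0.18  0.2   1.86 -0.73]
hook -170 20 22.6 8.8 [ 0.56  1.28 -0.    0.18  0.47  1.95 -0.68]
hook -170 40 31.5 14.1 [ 0.47  1.35  0.43  0.24  0.35  1.98 -0.55]
hook -170 54 36.3 16.9 [ 0.41  1.41  0.67  0.29  0.35  1.98 -0.43]
```

```bash
python3 - <<'E'
s=open("fk.py").read()
s=s.replace("A[6]@z,A[6]@x])","A[6]@z,A[6]@x,A[2][:,1],A[4][:,1],A[6][:,1]])")
s=s[:s.index('    for yaw in')]+'''
    def hook(q,sy,p,o): P,M=tool(*gp([.578+.17*o,-.408-.985*o,.288],sy,p,(149,125))); return ik(q,P,M)
    rng=np.random.default_rng(0)
    for sy in (10,-170):
        for k in range(25):
            q,pe,oe=hook(rng.uniform(lo,hi),sy,50,.14)
            if pe<1 and oe<1:
                q2,pe2,oe2=hook(q,sy,0,.14); q3,pe3,oe3=hook(q,sy,54,.07)
                print(sy,np.round(q,2),np.round(q2,2),round(pe2,1),np.round(q3,2),round(pe3,1),"margin",np.round(min((q-lo).min(),(hi-q).min()),2))
    q=q0
    for p in (-16,0,15,30,45,55):
        y=np.radians(-30); lipw=bc+.02*np.array([np.cos(y),np.sin(y),0]); w=gp(lipw,-30,p,(-40,0))
        q,pe,oe=ik(q,*tool(*w)); print(p,pe,oe,np.round(q,2)); 
        rows(w)
'''
open("fk.py","w").write(s)
E
python3 fk.py
```

```text
0.011169519256750226 (-1, 1, -1, 1, -1, 1, -1) [6.05167295e-04 1.65039067e-03 7.07685966e-01 7.06524935e-01] [ 0.35345462  0.54751457  0.00935727  0.38378104  0.00076248  0.35139072
  0.00239001 -0.01371766 -0.01434643 -0.00128286] [np.float64(1.6), np.float64(2.1), np.float64(1.4), np.float64(2.6), np.float64(2.1), np.float64(2.6), np.float64(2.7), np.float64(2.1), np.float64(2.9)]
10 [ 1.64  1.32 -1.25  1.54  0.16  0.37  2.84] [ 1.21  0.88 -0.76  1.24  0.42  1.04  2.27] 0.0 [ 1.66  1.31 -1.25  1.71  0.04  0.23  2.94] 1.7 margin 0.0
10 [ 1.43  1.05 -0.67  1.55 -1.1   0.59 -2.45] [ 0.43  0.95  0.98  1.33 -1.1   1.27 -2.94] 5.9 [ 1.59  1.18 -1.    1.75 -1.1   0.31 -2.28] 0.0 margin 0.0
10 [ 1.43  1.05 -0.67  1.55 -1.1   0.59 -2.45] [ 0.43  0.95  0.98  1.33 -1.1   1.27 -2.94] 5.9 [ 1.59  1.18 -1.    1.75 -1.1   0.31 -2.28] 0.0 margin 0.0
10 [ 1.43  1.05 -0.67  1.55 -1.1   0.59 -2.45] [ 0.43  0.95  0.98  1.33 -1.1   1.27 -2.94] 5.9 [ 1.59  1.18 -1.    1.75 -1.1   0.31 -2.28] 0.0 margin 0.0
10 [ 1.43  1.05 -0.67  1.55 -1.1   0.59 -2.45] [ 0.43  0.95  0.98  1.33 -1.1   1.27 -2.94] 5.9 [ 1
[... 2422 characters left out ...]
5  0.7  -0.47  1.77  0.81  0.75 -0.06]
[-35.5, 215.6, 43.6, 0.037, -0.276, 0.302] dist 223 deg 24
15 0.000280026003198562 0.0002637217817295218 [-0.37  0.61 -0.35  1.94  1.15  0.75 -0.52]
[-15.9, 221.6, 11.3, 0.077, -0.536, 0.298] dist 222 deg 35
30 0.00021679968725738636 0.00019800865468333197 [-0.58  0.62 -0.3   2.07  1.42  0.95 -0.94]
[11.0, 229.9, -14.6, 0.117, -0.796, 0.289] dist 231 deg 49
45 0.00013351742913452969 0.00011731071418880652 [-0.8   0.71 -0.25  2.15  1.51  1.21 -1.24]
[43.4, 239.9, -32.3, 0.157, -1.055, 0.277] dist 246 deg 63
55 6.997421212932241e-05 5.802576814592819e-05 [-0.93  0.8  -0.21  2.17  1.51  1.38 -1.39]
[67.0, 247.3, -39.0, 0.184, -1.228, 0.267] dist 259 deg 73
```

Request:
drive_tool([
  [-3, 12, 2, 0, 0, 0.02],
  [-8, 32, 4, 0, 0, 0.05],
  [-13, 55, 7, 0, 0, 0.09],
  [-19, 80, 9, 0, 0, 0.13],
  [-25, 105, 12, 0, 0, 0.17],
  [-30, 130, 14, 0, 0, 0.2],
  [-36, 155, 17, 0, 0, 0.24],
  [-40, 178, 19, -0.003, 0, 0.27],
  [-44, 198, 21, -0.005, 0, 0.29],
  [-47, 212, 22, -0.005, 0, 0.304],
  [-47, 212, 30, -0.005, 0, 0.304],
  [-47, 212, 42, -0.005, 0, 0.304],
  [-47, 212, 55, -0.005, 0, 0.304],
  [-47, 212, 68, -0.005, 0, 0.304],
  [-47, 212, 78, -0.005, 0, 0.304],
  [-47, 212, 83, -0.005, 0, 0.304],
  [-47, 212, 83, -0.005, 0, 0.304],
  [-47, 212, 83, -0.005, 0, 0.304],
])

```text
time_s: 16.6
ee_pos: [0.6345, 0.1723, 0.1106]
tcp_rot: [0.259, 0.966, 0.002, -0.008]
force: [0.2, 0.1, -2.9]
finger_gap: 0.152
grip_force: 59.5
```

```bash
python3 - <<'E'
from h import *
st()
pic("side","side7.png");pic("top","top7.png")
for c in("side","top"): print(*find("scoop_lip",c),*find("bowl",c),*find("walnut0",c))
y=np.radians(-30); lw=np.array([.491,.255,.09])+.02*np.array([np.cos(y),np.sin(y),0]); print(lw)
rows(*[gp(lw,-30,p,(-40,0)) for p in (-16,-8,0,7,14,20,25,30,35,40,45,50,55)])
E
```

```text
t 16.6 tcp [0.6345 0.1723 0.1106] grasp [0.6348 0.1721 0.1296] yaw -30.0 tilt 0.9 ytilt 0.0 q [ 0.05  0.86 -0.63  1.57  0.58  0.91  0.27] F [ 0.2  0.1 -2.9] gap 0.152 grip 59.5
(0.86, array([0.506, 0.245, 0.084])) (0.83, array([0.313, 0.248, 0.002])) (0.36, array([0.583, 0.244, 0.087])) (0.62, array([0.563, 0.217, 0.085])) (0.61, array([0.554, 0.235, 0.093])) (0.58, array([0.532, 0.215, 0.095])) (0.56, array([0.584, 0.24 , 0.087])) (0.54, array([0.541, 0.267, 0.099])) (0.42, array([0.49 , 0.253, 0.034])) (0.38, array([0.551, 0.186, 0.088]))
(0.83, array([0.314, 0.243, 0.002])) (0.81, array([0.507, 0.242, 0.088])) (0.58, array([ 0.49 ,  0.253, -0.001])) (0.56, array([0.542, 0.258, 0.102])) (0.54, array([0.583, 0.241, 0.091])) (0.47, array([0.55 , 0.189, 0.087])) (0.42, array([0.532, 0.211, 0.093]))
[0.50832051 0.245      0.09      ]
[0.5, 0.1, 0.2, 0.0, 0.002, -0.0] dist 0 deg 0
[5.0, 0.1, -19.7, 0.0, -0.138, -0.0] dist 20 deg 8
[12.3, 0.1, -38.8, 0.0, -0.277, -0.0] dist 41 deg 16
[20.8, 0.1, -54.6, 0.0, -0.4, -0.001] dist 58 deg 23
[31.2, 0.1, -69.2, 0.0, -0.522, -0.001] dist 76 deg 30
[41.4, 0.1, -80.6, 0.0, -0.627, -0.001] dist 91 deg 36
[50.9, 0.1, -89.3, 0.0, -0.714, -0.001] dist 103 deg 41
[61.0, 0.1, -97.1, 0.0, -0.801, -0.001] dist 115 deg 46
[71.8, 0.1, -103.9, 0.0, -0.888, -0.001] dist 126 deg 51
[83.1, 0.1, -109.9, 0.0, -0.976, -0.001] dist 138 deg 56
[94.9, 0.1, -114.8, 0.0, -1.063, -0.001] dist 149 deg 61
[107.1, 0.1, -118.7, 0.0, -1.15, -0.001] dist 160 deg 66
[119.6, 0.1, -121.4, -0.0, -1.237, -0.001] dist 170 deg 71
```

Request:
drive_tool([
  [2.5, 0, -10, 0, -0.07, 0],
  [5, 0, -20, 0, -0.138, 0],
  [8.5, 0, -29, 0, -0.207, 0],
  [12.3, 0, -39, 0, -0.277, 0],
  [16.5, 0, -47, 0, -0.338, 0],
  [21, 0, -54.6, 0, -0.4, 0],
  [26, 0, -62, 0, -0.46, 0],
  [31, 0, -69, 0, -0.522, 0],
  [36.3, 0, -75, 0, -0.575, 0],
  [41.4, 0, -80.6, 0, -0.627, 0],
  [46, 0, -85, 0, -0.67, 0],
  [51, 0, -89.3, 0, -0.714, 0],
  [56, 0, -93, 0, -0.757, 0],
  [61, 0, -97, 0, -0.801, 0],
  [66, 0, -100.5, 0, -0.845, 0],
  [72, 0, -104, 0, -0.888, 0],
  [77.5, 0, -107, 0, -0.932, 0],
  [83, 0, -110, 0, -0.976, 0],
  [83, 0, -110, 0, -0.976, 0],
])

```text
time_s: 18.9
ee_pos: [0.5623, 0.2154, 0.2203]
tcp_rot: [0.228, 0.858, -0.118, 0.445]
force: [0.2, 0.3, -2.4]
finger_gap: 0.149
grip_force: 59.7
```

```bash
python3 - <<'E'
from h import *
st()
pic("side","side8.png");pic("top","top8.png")
for c in("side","top"): print(*find("scoop_lip",c),*find("bowl",c),"W",*find("walnut0",c))
rows(*[gp(np.array([.50832,.245,.09]),-30,p,(-40,0)) for p in (40,45,50,55)])
cv2.imwrite("pics/c8.png",np.hstack([cv2.resize(cv2.imread(f"pics/{c}8.png")[v:v+110,u:u+110],None,fx=3.6,fy=3.6) for c,u,v in(("side",240,130),("top",200,160))]))
E
```

```text
t 18.9 tcp [0.5623 0.2154 0.2203] grasp [0.5489 0.2231 0.2313] yaw -29.8 tilt -54.8 ytilt -0.0 q [-0.83  0.66 -0.11  2.13  1.47  1.02 -1.13] F [ 0.2  0.3 -2.4] gap 0.149 grip 59.7
(0.82, array([0.505, 0.247, 0.087])) (0.7, array([ 0.31 ,  0.248, -0.001])) (0.89, array([0.496, 0.255, 0.001])) (0.65, array([ 0.352, -0.297,  0.002])) (0.22, array([0.491, 0.255, 0.018])) W (0.72, array([ 0.49 , -0.009,  0.005])) (0.57, array([0.474, 0.282, 0.024])) (0.56, array([0.503, 0.285, 0.015])) (0.43, array([0.489, 0.253, 0.022])) (0.4, array([0.52 , 0.246, 0.018])) (0.4, array([0.461, 0.254, 0.019])) (0.37, array([0.496, 0.232, 0.021]))
(0.75, array([0.459, 0.254, 0.024])) (0.61, array([0.312, 0.244, 0.002])) (0.55, array([0.507, 0.247, 0.09 ])) (0.64, array([ 0.489,  0.257, -0.003])) W (0.55, array([0.459, 0.253, 0.027])) (0.52, array([ 0.49 , -0.016,  0.003]))
[0.5, 0.4, -0.4, -0.001, 0.0, -0.002] dist 1 deg 0
[3.1, 0.4, -13.0, -0.001, -0.087, -0.001] dist 13 deg 5
[6.7, 0.4, -25.2, -0.001, -0.175, -0.001] dist 26 deg 10
[11.4, 0.4, -37.1, -0.001, -0.262, -0.001] dist 39 deg 15
```

View pics/c8.png

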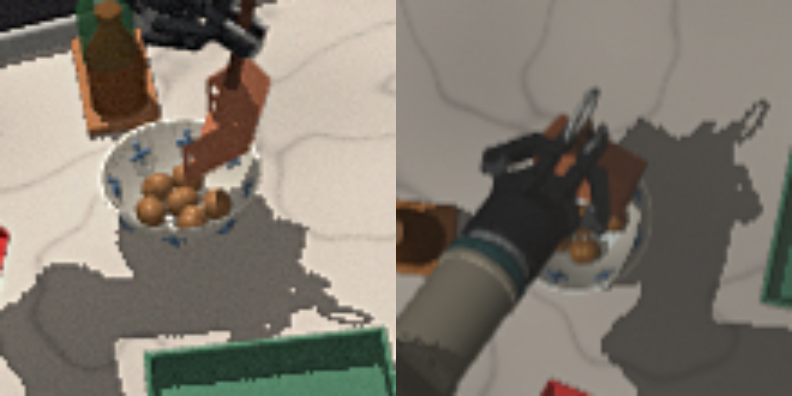

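```bash
cat > plan.py <<'E'
from fk import *
from h import *
mid=(lo+hi)/2
def ikm(q0,p,M,w=.01):
    f=lambda q:np.r_[(fk(q)[0]-p)*10,(R.from_matrix(M.T@fk(q)[1])).as_rotvec()*2,(q-q0)*.003]
    r=least_squares(f,np.clip(q0,lo+.05,hi-.05),bounds=(lo+.04,hi-.04)); x=r.x
    return x,np.linalg.norm(fk(x)[0]-p)*1000,np.degrees(R.from_matrix(M.T@fk(x)[1]).magnitude()),min((x-lo).min(),(hi-x).min())
def loopw(o,z): return [.578+.17*o,-.408-.985*o,z]
if __name__=="__main__":
  q0=robot.read_state()["joint_positions"]
  for sy in (10,0,-10):
    for p in (30,40,48,54):
      q=q0; o=[]
      for B,yw,pp in (([.6,0,.3],sy,10),([.6,-.3,.33],sy,15),(loopw(.15,.34),sy,p/2),(loopw(.15,.34),sy,p),(loopw(.15,.288),sy,p),(loopw(.11,.288),sy,p),(loopw(.07,.288),sy,p),(loopw(.07,.262),sy,p)):
        q,pe,oe,m=ikm(q,*tool(*gp(B,yw,pp,(149,125)))); o.append((round(float(pe)),round(float(oe)),round(float(m),2)))
      print(sy,p,o,np.round(q,2))
E
python3 plan.py
```

```text
10 30 [(0, 0, 0.19), (0, 0, 0.04), (0, 0, 0.04), (0, 0, 0.04), (0, 0, 0.08), (0, 0, 0.09), (0, 0, 0.12), (0, 0, 0.14)] [ 1.55  1.06 -1.11  1.69  0.52  0.39  2.28]
10 40 [(0, 0, 0.19), (0, 0, 0.04), (0, 0, 0.04), (0, 0, 0.04), (0, 0, 0.07), (0, 0, 0.08), (0, 0, 0.05), (0, 0, 0.04)] [ 1.62  1.19 -1.18  1.73  0.49  0.27  2.41]
10 48 [(0, 0, 0.19), (0, 0, 0.04), (0, 0, 0.04), (0, 0, 0.04), (0, 0, 0.05), (0, 0, 0.05), (2, 2, 0.04), (2, 2, 0.04)] [ 1.64  1.29 -1.21  1.69  0.17  0.27  2.81]
10 54 [(0, 0, 0.19), (0, 0, 0.04), (0, 0, 0.04), (2, 4, 0.04), (1, 4, 0.04), (1, 4, 0.04), (3, 5, 0.04), (3, 5, 0.04)] [ 1.64  1.31 -1.21  1.67  0.08  0.27  2.9 ]
0 30 [(0, 0, 0.13), (0, 0, 0.11), (0, 0, 0.04), (0, 0, 0.04), (0, 0, 0.1), (0, 0, 0.11), (0, 0, 0.04), (0, 0, 0.04)] [ 1.54  1.03 -1.11  1.81  1.1   0.27  1.55]
0 40 [(0, 0, 0.13), (0, 0, 0.11), (0, 0, 0.04), (0, 0, 0.04), (0, 0, 0.04), (2, 2, 0.04), (4, 5, 0.04), (3, 4, 0.04)] [ 1.6   1.16 -1.21  1.91  2.07  0.27  0.69]
0 48 [(0, 0, 0.13), (0, 0, 0.11), (0, 0, 0.04), (3, 3, 0.04), (4, 4, 0.04), (7, 7, 0.04), (9, 10, 0.04), (10, 10, 0.04)] [ 1.
[... 170 characters left out ...]
1.32 -1.21  1.66  0.03  0.27  2.9 ]
-10 30 [(0, 0, 0.16), (0, 0, 0.14), (0, 0, 0.14), (0, 0, 0.11), (0, 0, 0.04), (0, 0, 0.04), (0, 0, 0.1), (0, 0, 0.08)] [ 1.53  1.04 -1.17  1.91  1.8   0.38  0.71]
-10 40 [(0, 0, 0.16), (0, 0, 0.14), (0, 0, 0.12), (1, 2, 0.04), (0, 1, 0.04), (0, 0, 0.04), (0, 0, 0.04), (0, 0, 0.04)] [ 1.58  1.16 -1.21  1.98  2.4   0.38  0.25]
-10 48 [(0, 0, 0.16), (0, 0, 0.14), (0, 0, 0.11), (3, 3, 0.04), (2, 2, 0.04), (0, 0, 0.04), (0, 0, 0.04), (0, 0, 0.05)] [ 1.6   1.25 -1.2   2.    2.85  0.42 -0.09]
-10 54 [(0, 0, 0.16), (0, 0, 0.14), (0, 0, 0.11), (12, 13, 0.04), (13, 14, 0.04), (16, 17, 0.04), (19, 19, 0.04), (19, 20, 0.04)] [ 1.65  1.31 -1.21  1.65  0.05  0.27  2.82]
```

```bash
sed -i 's/for sy in (10,0,-10)/for sy in (18,26)/' plan.py; python3 plan.py
python3 - <<'E'
from h import *
# transit: up & level over, then hover beside hook
for w in (((.56,.217,.30),-20,45),gp([.66,.1,.34],0,15,(149,125)),gp([.66,-.3,.36],10,10,(149,125)),gp([.605,-.56,.36],10,20,(149,125))): print(np.round(w[0],3),w[1:]); rows(w)
E
```

```text
18 30 [(0, 0, 0.06), (0, 0, 0.04), (0, 0, 0.04), (0, 0, 0.04), (0, 0, 0.07), (0, 0, 0.07), (0, 0, 0.08), (0, 0, 0.1)] [ 1.55  1.12 -1.15  1.58  0.42  0.56  2.51]
18 40 [(0, 0, 0.06), (0, 0, 0.04), (0, 0, 0.04), (0, 0, 0.04), (0, 0, 0.06), (0, 0, 0.06), (0, 0, 0.07), (0, 0, 0.08)] [ 1.6   1.21 -1.17  1.61  0.23  0.46  2.76]
18 48 [(0, 0, 0.06), (0, 0, 0.04), (0, 0, 0.04), (1, 2, 0.04), (1, 2, 0.04), (1, 2, 0.04), (1, 2, 0.04), (1, 1, 0.04)] [ 1.63  1.3  -1.21  1.62  0.14  0.4   2.9 ]
18 54 [(0, 0, 0.06), (0, 0, 0.04), (0, 0, 0.04), (3, 6, 0.04), (3, 7, 0.04), (2, 7, 0.04), (3, 7, 0.04), (2, 6, 0.04)] [ 1.62  1.3  -1.21  1.64  0.11  0.35  2.9 ]
26 30 [(0, 0, 0.04), (0, 0, 0.04), (0, 0, 0.06), (0, 0, 0.04), (0, 0, 0.06), (0, 0, 0.06), (0, 0, 0.06), (0, 0, 0.08)] [ 1.53  1.17 -1.17  1.46  0.37  0.74  2.68]
26 40 [(0, 0, 0.04), (0, 0, 0.04), (0, 0, 0.04), (0, 0, 0.04), (0, 0, 0.04), (0, 0, 0.04), (0, 0, 0.04), (0, 0, 0.05)] [ 1.58  1.26 -1.2   1.48  0.22  0.66  2.87]
26 48 [(0, 0, 0.04), (0, 0, 0.04), (0, 0, 0.04), (2, 5, 0.04), (2, 6, 0.04), (2, 5, 0.04), (2, 5, 0.04), (2, 5, 0.04)] [ 1.59  1.29 -1.21  1.5   0.16  0.6   2.9 ]
26 54 [(0, 0, 0.04), (0, 0, 0.04), (0, 0, 0.04), (4, 9, 0.04), (4, 10, 0.04), (4, 10, 0.04), (3, 9, 0.04), (3, 9, 0.04)] [ 1.58  1.31 -1.21  1.51  0.12  0.57  2.9 ]
[0.56  0.217 0.3  ] (-20, 45)
[-57.0, 4.4, -31.3, -0.135, 0.174, -0.114] dist 65 deg 14
[0.614 0.1   0.279] (0, 30)
[-95.1, -67.3, 64.8, -0.357, 0.426, -0.391] dist 133 deg 39
[ 0.61  -0.309  0.303] (10, 25)
[-228.8, -422.8, 214.3, -0.454, 0.502, -0.542] dist 526 deg 50
[ 0.565 -0.567  0.295] (10, 35)
[-277.1, -666.6, 294.1, -0.497, 0.335, -0.498] dist 780 deg 45
```

```bash
python3 - <<'E'
from plan import *
q=robot.read_state()["joint_positions"]
W=[((.56,.217,.30),-20,45),gp([.66,.1,.40],0,15,(149,125)),gp([.64,-.2,.46],8,10,(149,125)),gp([.61,-.42,.46],12,10,(149,125)),gp(loopw(.14,.46),12,10,(149,125)),gp(loopw(.14,.40),12,25,(149,125)),gp(loopw(.14,.34),12,40,(149,125))]
for w in W:
    q,pe,oe,m=ikm(q,*tool(*w)); print(np.round(w[0],3),round(pe,1),round(oe,1),np.round(q,2))
rows(*W)
E
```

```text
[0.56  0.217 0.3  ] 0.0 0.0 [-0.67  0.42 -0.16  2.11  1.36  0.79 -0.7 ]
[0.614 0.1   0.339] 0.0 0.0 [ 0.2   0.35 -0.64  1.96  0.83  0.53  0.55]
[ 0.59  -0.207  0.403] 0.0 0.0 [ 1.19  0.51 -1.21  1.72  0.49  0.83  1.59]
[ 0.56  -0.431  0.403] 0.0 0.0 [ 1.39  0.74 -1.21  1.39  0.48  1.08  2.05]
[ 0.552 -0.556  0.403] 0.0 0.0 [ 1.37  0.87 -1.17  1.07  0.51  1.27  2.24]
[ 0.568 -0.553  0.332] 0.0 0.0 [ 1.52  0.97 -1.21  1.32  0.42  0.87  2.35]
[ 0.586 -0.549  0.265] 0.0 0.0 [ 1.6   1.14 -1.21  1.47  0.24  0.55  2.63]
[-57.0, 4.4, -31.3, -0.135, 0.174, -0.114] dist 65 deg 14
[-144.3, -67.2, 30.4, -0.357, 0.426, -0.391] dist 162 deg 39
[-271.4, -345.0, 101.0, -0.432, 0.504, -0.515] dist 450 deg 48
[-321.0, -552.7, 171.6, -0.477, 0.5, -0.569] dist 662 deg 51
[-353.2, -665.8, 217.4, -0.477, 0.5, -0.569] dist 784 deg 51
[-305.8, -652.0, 269.3, -0.543, 0.25, -0.498] dist 769 deg 45
[-263.6, -637.2, 318.9, -0.601, 0.0, -0.422] dist 760 deg 42
```

Request:
drive_tool([
  [-28, 2, -16, -0.07, 0.087, -0.057],
  [-57, 4, -31, -0.135, 0.174, -0.114],
  [-86, -20, -11, -0.21, 0.26, -0.2],
  [-115, -43, 10, -0.28, 0.34, -0.3],
  [-144, -67, 30, -0.357, 0.426, -0.391],
  [-162, -107, 40, -0.368, 0.437, -0.41],
  [-180, -146, 50, -0.378, 0.448, -0.426],
  [-198, -186, 60, -0.39, 0.46, -0.444],
  [-216, -225, 70, -0.4, 0.47, -0.46],
  [-235, -265, 81, -0.41, 0.48, -0.48],
  [-253, -305, 91, -0.42, 0.492, -0.5],
  [-271, -345, 101, -0.432, 0.504, -0.515],
  [-271, -345, 101, -0.432, 0.504, -0.515],
  [-271, -345, 101, -0.432, 0.504, -0.515],
])

```text
time_s: 20.7
ee_pos: [0.5976, -0.1504, 0.3703]
tcp_rot: [-0.068, 0.974, 0.015, 0.215]
force: [1.3, 0.8, -2.3]
finger_gap: 0.152
grip_force: 59.6
```

```bash
python3 - <<'E'
from plan import *
st()
W=[gp([.64,-.2,.46],8,10,(149,125)),gp([.61,-.42,.46],12,10,(149,125)),gp(loopw(.14,.46),12,10,(149,125)),gp(loopw(.14,.40),12,25,(149,125)),gp(loopw(.14,.34),12,40,(149,125))]
rows(*W)
E
```

```text
t 20.7 tcp [ 0.5976 -0.1504  0.3703] grasp [ 0.5897 -0.1515  0.3876] yaw 8.0 tilt -24.9 ytilt -0.0 q [ 0.91  0.36 -0.83  1.8   0.21  0.68  1.74] F [ 1.3  0.8 -2.3] gap 0.152 grip 59.6
[0.5, -55.0, -17.5, -0.001, -0.002, -0.0] dist 58 deg 0
[55.1, -271.7, -42.8, -0.03, -0.002, -0.063] dist 281 deg 4
[78.4, -395.2, -53.5, -0.03, -0.002, -0.063] dist 406 deg 4
[88.6, -393.8, 17.4, -0.038, -0.264, -0.059] dist 404 deg 16
[95.1, -392.2, 83.8, -0.046, -0.525, -0.054] dist 412 deg 30
```

Request:
drive_tool([
  [1, -40, -15, 0, 0, 0],
  [6, -75, -20, -0.005, 0, -0.01],
  [16, -115, -25, -0.01, 0, -0.02],
  [26, -155, -29, -0.015, 0, -0.03],
  [36, -195, -34, -0.02, 0, -0.04],
  [46, -235, -39, -0.03, 0, -0.055],
  [55, -272, -43, -0.03, 0, -0.063],
  [61, -305, -46, -0.03, 0, -0.063],
  [67, -340, -49, -0.03, 0, -0.063],
  [73, -370, -51, -0.03, 0, -0.063],
  [78, -395, -53, -0.03, 0, -0.063],
  [78, -395, -53, -0.03, 0, -0.063],
  [78, -395, -53, -0.03, 0, -0.063],
  [78, -395, -53, -0.03, 0, -0.063],
])

```text
time_s: 22.1
ee_pos: [0.5624, -0.5499, 0.3852]
tcp_rot: [-0.103, 0.971, 0.024, 0.215]
force: [0.8, -0.4, -1.9]
finger_gap: 0.157
grip_force: 59.6
```

```bash
python3 - <<'E'
from plan import *
st()
pic("side","side9.png"); pic("top","top9.png")
for c in("side","top"):
  for n in ("scoop_loop","scoop_grip","scoop_pan","hook_seat","hook"): print(c,n,*find(n,c))
W=[gp(loopw(.14,.46),12,10,(149,125)),gp(loopw(.14,.40),12,25,(149,125)),gp(loopw(.14,.34),12,40,(149,125))]
rows(*W)
E
```

```text
t 22.1 tcp [ 0.5624 -0.5499  0.3852] grasp [ 0.5546 -0.5516  0.4024] yaw 12.2 tilt -25.0 ytilt 0.1 q [ 1.28  0.76 -0.85  1.1   0.23  1.19  2.4 ] F [ 0.8 -0.4 -1.9] gap 0.157 grip 59.6
side scoop_loop (0.79, array([ 0.602, -0.544,  0.458])) (0.45, array([0.136, 0.318, 0.128]))
side scoop_grip (0.75, array([ 0.551, -0.553,  0.398])) (0.47, array([ 0.764,  0.114, -0.003]))
side scoop_pan (0.97, array([ 0.478, -0.573,  0.328])) (0.52, array([0.275, 0.265, 0.023]))
side hook_seat (0.74, array([ 0.55 , -0.555,  0.399]))
side hook (0.62, array([ 0.477, -0.571,  0.327]))
top scoop_loop (0.91, array([0.135, 0.317, 0.124])) (0.63, array([ 0.607, -0.544,  0.458]))
top scoop_grip (0.62, array([0.194, 0.295, 0.078]))
top scoop_pan (0.85, array([0.272, 0.26 , 0.017])) (0.74, array([0.46 , 0.255, 0.023])) (0.64, array([ 0.482, -0.567,  0.328]))
top hook_seat (0.6, array([ 0.593, -0.465,  0.278]))
top hook (0.61, array([ 0.579, -0.409,  0.004]))
[2.6, -2.9, -2.1, 0.001, 0.0, 0.001] dist 4 deg 0
[12.9, -3.0, 68.7, 0.001, -0.262, 0.001] dist 70 deg 15
[19.5, -3.0, 135.2, 0.001, -0.524, 0.001] dist 137 deg 30
```

```bash
python3 - <<'E'
from plan import *
print(ray((482.3,177.3),.297,"top"),ray((449.3,182.6),.285,"top"))
q=robot.read_state()["joint_positions"]
W=[gp(loopw(.18,.46),12,10,(149,125)),gp(loopw(.18,.40),12,25,(149,125)),gp(loopw(.18,.34),12,40,(149,125)),gp(loopw(.18,.288),12,40,(149,125))]
for w in W:
    q,pe,oe,m=ikm(q,*tool(*w)); print(np.round(w[0],3),round(pe,1),round(oe,1),np.round(q,2))
rows(*W)
im=cv2.imread("pics/top0.png")[150:210,410:520]
hs=finder.cut_out("hook","top")[0]["pixels"]; ys,xs=np.nonzero(hs)
for c in range(446,486,4): print(c,ys[xs==c].mean() if (xs==c).any() else None,end=" ")
E
```

```text
[ 0.59381427 -0.51398009  0.297     ] [ 0.58070669 -0.41267939  0.285     ]
[ 0.559 -0.596  0.403] 0.0 0.0 [ 1.25  0.84 -0.83  0.93  0.25  1.28  2.45]
[ 0.575 -0.592  0.332] 0.0 0.0 [ 1.43  0.93 -0.98  1.19  0.17  0.91  2.56]
[ 0.593 -0.589  0.265] 0.0 0.0 [ 1.56  1.14 -1.15  1.34  0.14  0.64  2.73]
[ 0.593 -0.589  0.213] 0.0 0.0 [ 1.56  1.21 -1.13  1.36  0.16  0.58  2.77]
[4.0, -42.9, -2.8, 0.001, 0.0, 0.001] dist 43 deg 0
[14.4, -42.9, 68.1, 0.001, -0.262, 0.001] dist 82 deg 15
[20.9, -43.0, 134.5, 0.001, -0.524, 0.001] dist 143 deg 30
[42.9, -43.0, 181.6, 0.001, -0.524, 0.001] dist 191 deg 30
446 184.5 450 183.0 454 182.0 458 181.0 462 180.5 466 179.5 470 179.0 474 179.0 478 178.0 482 177.0
```

Request:
drive_tool([
  [4, -22, -3, 0, 0, 0],
  [4, -43, -3, 0, 0, 0],
  [6, -43, 15, 0, -0.065, 0],
  [9, -43, 33, 0, -0.13, 0],
  [12, -43, 50, 0, -0.2, 0],
  [14, -43, 68, 0, -0.262, 0],
  [16, -43, 85, 0, -0.33, 0],
  [18, -43, 102, 0, -0.39, 0],
  [20, -43, 118, 0, -0.46, 0],
  [21, -43, 134, 0, -0.524, 0],
  [27, -43, 147, 0, -0.524, 0],
  [32, -43, 159, 0, -0.524, 0],
  [38, -43, 171, 0, -0.524, 0],
  [43, -43, 181, 0, -0.524, 0],
  [43, -43, 181, 0, -0.524, 0],
  [43, -43, 181, 0, -0.524, 0],
])

```text
time_s: 24.35
ee_pos: [0.6086, -0.5854, 0.2038]
tcp_rot: [-0.093, 0.882, 0.048, 0.46]
force: [1.4, 0.4, -3.2]
finger_gap: 0.154
grip_force: 59.6
```

```bash
sed -i 's/^def loopw.*/def loopw(o,z): return [.5785+.14*o,-.409-.99*o,z]/' plan.py; python3 - <<'E'
from plan import *
st()
pic("side","side10.png"); pic("top","top10.png")
for c in("side","top"):
  for n in ("scoop_loop","hook_seat"): print(c,n,*find(n,c))
q=robot.read_state()["joint_positions"]
W=[gp(loopw(o,z),10,40,(149,125)) for o,z in ((.18,.288),(.15,.288),(.12,.288),(.1,.288),(.075,.288),(.075,.262))]
for w in W:
    q,pe,oe,m=ikm(q,*tool(*w)); print(round(pe,1),round(oe,1),np.round(q,2))
rows(*W); print(loopw(.18,.288))
E
```

```text
t 24.35 tcp [ 0.6086 -0.5854  0.2038] grasp [ 0.5934 -0.5887  0.2147] yaw 12.1 tilt -55.0 ytilt -0.0 q [ 1.56  1.19 -1.11  1.39  0.13  0.56  2.79] F [ 1.4  0.4 -3.2] gap 0.154 grip 59.6
side scoop_loop (0.59, array([0.134, 0.321, 0.124])) (0.54, array([ 0.609, -0.586,  0.291]))
side hook_seat (0.59, array([ 0.591, -0.465,  0.281]))
top scoop_loop (0.87, array([0.137, 0.321, 0.125])) (0.79, array([ 0.615, -0.589,  0.286]))
top hook_seat (0.71, array([ 0.35 , -0.3  , -0.003])) (0.69, array([ 0.591, -0.465,  0.28 ])) (0.28, array([ 0.565, -0.598,  0.112]))
0.0 0.0 [ 1.56  1.19 -1.1   1.39  0.13  0.53  2.78]
0.0 0.0 [ 1.58  1.16 -1.11  1.49  0.12  0.46  2.76]
0.0 0.0 [ 1.59  1.14 -1.11  1.58  0.12  0.39  2.75]
0.0 0.0 [ 1.59  1.12 -1.11  1.64  0.11  0.34  2.74]
0.0 0.0 [ 1.6   1.1  -1.11  1.71  0.11  0.28  2.73]
0.0 0.0 [ 1.61  1.17 -1.15  1.71  0.35  0.27  2.54]
[4.0, -0.6, -3.4, 0.029, 0.001, 0.021] dist 5 deg 2
[2.7, 29.3, -1.6, 0.029, 0.001, 0.021] dist 30 deg 2
[1.5, 59.3, 0.1, 0.029, 0.001, 0.021] dist 59 deg 2
[0.7, 79.2, 1.2, 0.029, 0.001, 0.021] dist 79 deg 2
[-0.3, 104.1, 2.6, 0.029, 0.001, 0.021] dist 104 deg 2
[21.0, 104.2, 17.5, 0.029, 0.001, 0.021] dist 108 deg 2
[0.6037, -0.5871999999999999, 0.288]
```

Request:
drive_tool([
  [3, 0, -2, 0.029, 0, 0.021],
  [3, 0, -2, 0.029, 0, 0.021],
  [2, 15, -1, 0.029, 0, 0.021],
  [1.5, 29, 0, 0.029, 0, 0.021],
  [1, 39, 0.5, 0.029, 0, 0.021],
  [0.8, 49, 1, 0.029, 0, 0.021],
  [0.5, 59, 1.5, 0.029, 0, 0.021],
  [0.2, 66, 2, 0.029, 0, 0.021],
  [0, 73, 2.3, 0.029, 0, 0.021],
  [-0.3, 79, 2.7, 0.029, 0, 0.021],
  [-0.3, 79, 2.7, 0.029, 0, 0.021],
])

```text
time_s: 25.75
ee_pos: [0.5939, -0.5064, 0.2018]
tcp_rot: [-0.078, 0.884, 0.041, 0.46]
force: [-0.0, -0.7, -2.0]
finger_gap: 0.149
grip_force: 59.7
```

```bash
python3 - <<'E'
from plan import *
st()
ims=[]
for c,u,v in(("side",380,240),("top",430,140)):
  im=pic(c,c+"11.png")
  for n in ("scoop_loop","hook_seat"): print(c,n,*find(n,c))
  ims.append(cv2.resize(im[v:v+110,u:u+100,::-1],None,fx=4,fy=4,interpolation=cv2.INTER_CUBIC))
cv2.imwrite("pics/c11.png",np.hstack(ims))
rows(*[gp(np.array(loopw(o,z))+[.002,0,0],10,40,(149,125)) for o,z in ((.1,.288),(.075,.288),(.075,.262))])
E
```

```text
t 25.75 tcp [ 0.5939 -0.5064  0.2018] grasp [ 0.5786 -0.5092  0.2127] yaw 10.1 tilt -55.0 ytilt 0.1 q [ 1.59  1.11 -1.1   1.66  0.11  0.32  2.73] F [-0.  -0.7 -2. ] gap 0.149 grip 59.7
side scoop_loop (0.77, array([0.136, 0.318, 0.128])) (0.7, array([ 0.593, -0.508,  0.289])) (0.38, array([ 0.588, -0.466,  0.284]))
side hook_seat (0.73, array([ 0.589, -0.466,  0.283]))
top scoop_loop (0.74, array([0.137, 0.319, 0.124])) (0.72, array([ 0.599, -0.51 ,  0.285])) (0.31, array([0.458, 0.252, 0.023]))
top hook_seat (0.65, array([ 0.594, -0.467,  0.276]))
[-0.8, 0.1, -0.1, 0.0, 0.001, -0.001] dist 1 deg 0
[-1.3, 25.1, 0.6, 0.0, 0.001, -0.001] dist 25 deg 0
[20.0, 25.1, 15.5, 0.0, 0.001, -0.001] dist 36 deg 0
```

View pics/c11.png

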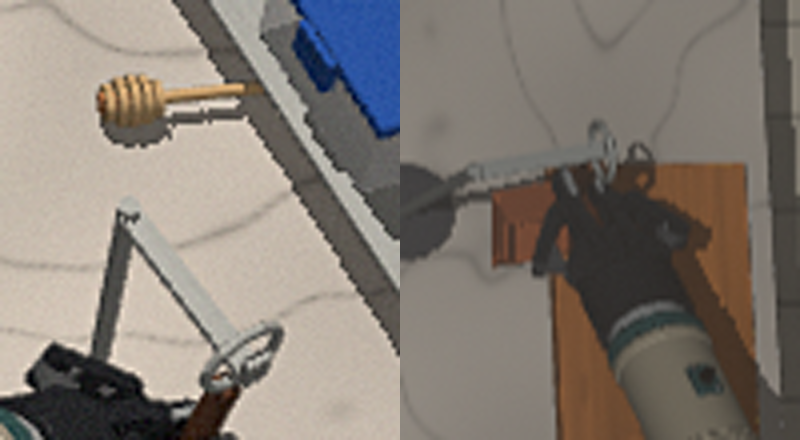

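Request:
drive_tool([
  [-1, 7, 0, 0, 0, 0],
  [-1, 14, 0.3, 0, 0, 0],
  [-1.2, 20, 0.5, 0, 0, 0],
  [-1.3, 25, 0.6, 0, 0, 0],
  [-1.3, 25, 0.6, 0, 0, 0],
  [3, 25, 3.5, 0, 0, 0],
  [7, 25, 6.3, 0, 0, 0],
  [10, 25, 8.5, 0, 0, 0],
  [13.3, 25, 10.9, 0, 0, 0],
  [13.3, 25, 10.9, 0, 0, 0],
])

```text
time_s: 27.05
ee_pos: [0.5906, -0.4827, 0.1835]
tcp_rot: [-0.077, 0.884, 0.041, 0.46]
force: [-0.6, -0.2, -1.9]
finger_gap: 0.151
grip_force: 59.7
```

Request:
drive_tool([
  [1.6, 0, 1.1, 0, 0, 0],
  [3.3, 0, 2.3, 0, 0, 0],
  [3.3, 0, 2.3, 0, 0, 0],
])

```text
time_s: 27.35
ee_pos: [0.5909, -0.4829, 0.1805]
tcp_rot: [-0.077, 0.883, 0.041, 0.46]
force: [-0.8, -0.0, -2.2]
finger_gap: 0.15
grip_force: 59.7
```

Request:
drive_tool([
  [0.8, 0, 0.6, 0, 0, 0],
  [1.6, 0, 1.1, 0, 0, 0],
  [1.6, 0, 1.1, 0, 0, 0],
])

```text
time_s: 27.65
ee_pos: [0.5915, -0.4829, 0.1798]
tcp_rot: [-0.077, 0.883, 0.04, 0.461]
force: [0.0, -0.0, 1.4]
finger_gap: 0.148
grip_force: 59.9
```

```bash
python3 - <<'E'
from plan import *
st(); s=robot.read_state()
viewer.get_image("side");viewer.get_image("top")
for c in("side","top"):
  for n in ("scoop_loop","hook_seat"): print(c,n,*find(n,c))
rows(*[gp(np.array(loopw(o,z))+[.002,0,0],10,40,(149,125)) for o,z in ((.075,.264),)])
E
```

```text
t 27.65 tcp [ 0.5915 -0.4829  0.1798] grasp [ 0.5761 -0.4857  0.1906] yaw 10.0 tilt -55.1 ytilt 0.0 q [ 1.59  1.14 -1.12  1.74  0.23  0.24  2.63] F [ 0.  -0.   1.4] gap 0.148 grip 59.9
side scoop_loop (0.84, array([0.136, 0.323, 0.129])) (0.61, array([ 0.592, -0.487,  0.265]))
side hook_seat (0.9, array([ 0.589, -0.464,  0.283]))
top scoop_loop (0.97, array([0.134, 0.317, 0.125])) (0.83, array([ 0.594, -0.484,  0.264])) (0.72, array([0.472, 0.282, 0.02 ]))
top hook_seat (0.67, array([ 0.59 , -0.466,  0.277]))
[1.3, -0.3, 0.1, 0.0, 0.002, -0.0] dist 1 deg 0
```

Request:
drive_tool([
  [0, 0, 0, 0, 0, 0],
  [0, 0, 0, 0, 0, 0],
  [0, 0, 0, 0, 0, 0],
  [0, 0, -5, 0, 0, 0],
  [0, 0, -20, 0, 0, 0],
  [0, 0, -45, 0, 0, 0],
  [0, 0, -75, 0, 0, 0],
  [0, 0, -110, 0, 0, 0],
  [0, 0, -140, 0, 0, 0],
  [0, 0, -150, 0, 0, 0],
  [0, 0, -150, 0, 0, 0],
], jaw=0.5)

```text
time_s: 29.05
ee_pos: [0.4683, -0.506, 0.2655]
tcp_rot: [-0.076, 0.884, 0.039, 0.46]
force: [0.5, -0.2, 0.4]
finger_gap: 0.498
grip_force: 0.0
```

```bash
python3 - <<'E'
from plan import *
st()
for k in range(4):
  viewer.get_image("side");viewer.get_image("top")
  for c in("side","top"):
    for n in ("scoop_loop","scoop_pan"): print(c,n,*[f for f in find(n,c) if f[1][1]<-.3])
st()
E
```

```text
t 29.05 tcp [ 0.4683 -0.506   0.2655] grasp [ 0.4529 -0.5086  0.2764] yaw 9.8 tilt -55.0 ytilt -0.0 q [ 1.86  1.02 -1.23  1.79  0.09  0.44  2.76] F [ 0.5 -0.2  0.4] gap 0.498 grip 0.0
side scoop_loop (0.79, array([ 0.591, -0.484,  0.264]))
side scoop_pan (0.6, array([ 0.587, -0.484,  0.084]))
top scoop_loop (0.84, array([ 0.598, -0.482,  0.268]))
top scoop_pan (0.7, array([ 0.596, -0.486,  0.082]))
side scoop_loop (0.91, array([ 0.592, -0.483,  0.266]))
side scoop_pan (0.94, array([ 0.575, -0.492,  0.082]))
top scoop_loop (0.63, array([ 0.594, -0.481,  0.266]))
top scoop_pan (0.67, array([ 0.57 , -0.492,  0.084]))
side scoop_loop (0.8, array([ 0.591, -0.485,  0.266])) (0.17, array([ 0.58 , -0.407,  0.001]))
side scoop_pan (0.72, array([ 0.569, -0.489,  0.082]))
top scoop_loop (0.77, array([ 0.596, -0.483,  0.266]))
top scoop_pan (0.84, array([ 0.579, -0.487,  0.083]))
side scoop_loop (0.83, array([ 0.594, -0.483,  0.266]))
side scoop_pan (0.92, array([ 0.589, -0.485,  0.084]))
top scoop_loop (0.58, array([ 0.596, -0.483,  0.266])) (0.5, array([ 0.594, -0.481,  0.191]))
top scoop_pan (0.89, array([ 0.587, -0.487,  0.08 ]))
t 30.25 tcp [ 0.4698 -0.5043  0.2647] grasp [ 0.4545 -0.507   0.2756] yaw 10.0 tilt -55.0 ytilt 0.1 q [ 1.85  1.02 -1.23  1.79  0.09  0.44  2.76] F [ 0.9 -0.1  0.4] gap 0.501 grip 0.0
```

Request:
drive_tool([
  [0, 0, -30, 0, 0, 0],
  [0, 0, -30, 0, 0, 0],
  [0, 0, -30, 0, 0, 0],
  [0, 0, -30, 0, 0, 0],
  [0, 0, -30, 0, 0, 0],
  [0, 0, -30, 0, 0, 0],
  [0, 0, -30, 0, 0, 0],
  [0, 0, -30, 0, 0, 0],
  [0, 0, -30, 0, 0, 0],
  [0, 0, -30, 0, 0, 0],
  [0, 0, -30, 0, 0, 0],
  [0, 0, -30, 0, 0, 0],
  [0, 0, -30, 0, 0, 0],
  [0, 0, -30, 0, 0, 0],
  [0, 0, -30, 0, 0, 0],
  [0, 0, -30, 0, 0, 0],
  [0, 0, -30, 0, 0, 0],
  [0, 0, -30, 0, 0, 0],
  [0, 0, -30, 0, 0, 0],
  [0, 0, -30, 0, 0, 0],
])

```text
time_s: 32.25
ee_pos: [0.4456, -0.5086, 0.2819]
tcp_rot: [-0.077, 0.884, 0.041, 0.46]
force: [-0.3, 0.1, -0.1]
finger_gap: 0.502
grip_force: 0.0
```

Request:
drive_tool([
  [0, 0, 0, 0, 0, 0],
  [0, 0, 0, 0, 0, 0],
  [0, 0, 0, 0, 0, 0],
  [0, 0, 0, 0, 0, 0],
  [0, 0, 0, 0, 0, 0],
  [0, 0, 0, 0, 0, 0],
  [0, 0, 0, 0, 0, 0],
  [0, 0, 0, 0, 0, 0],
  [0, 0, 0, 0, 0, 0],
  [0, 0, 0, 0, 0, 0],
  [0, 0, 0, 0, 0, 0],
  [0, 0, 0, 0, 0, 0],
  [0, 0, 0, 0, 0, 0],
  [0, 0, 0, 0, 0, 0],
  [0, 0, 0, 0, 0, 0],
  [0, 0, 0, 0, 0, 0],
  [0, 0, 0, 0, 0, 0],
  [0, 0, 0, 0, 0, 0],
  [0, 0, 0, 0, 0, 0],
  [0, 0, 0, 0, 0, 0],
])

```text
time_s: 34.25
ee_pos: [0.4457, -0.5085, 0.2819]
tcp_rot: [-0.077, 0.884, 0.041, 0.46]
force: [0.1, 0.1, -0.2]
finger_gap: 0.5
grip_force: 0.0
```

```bash
python3 - <<'E'
from plan import *
for k in range(4):
  viewer.get_image("side");viewer.get_image("top")
  for c in("side","top"):
    for n in ("scoop_loop","scoop_pan"): print(c,n,*[f for f in find(n,c) if f[1][1]<-.3])
print(*find("walnut0","side"),*find("bowl","side"))
st()
E
```

```text
side scoop_loop (0.66, array([ 0.591, -0.484,  0.266]))
side scoop_pan
top scoop_loop (0.61, array([ 0.597, -0.485,  0.263]))
top scoop_pan (0.8, array([ 0.58 , -0.491,  0.082]))
side scoop_loop (0.77, array([ 0.595, -0.486,  0.265]))
side scoop_pan (0.56, array([ 0.58 , -0.492,  0.085]))
top scoop_loop (0.78, array([ 0.594, -0.485,  0.266]))
top scoop_pan (0.85, array([ 0.579, -0.486,  0.082]))
side scoop_loop (0.66, array([ 0.579, -0.403,  0.001]))
side scoop_pan (0.85, array([ 0.579, -0.491,  0.085]))
top scoop_loop (0.77, array([ 0.595, -0.483,  0.267]))
top scoop_pan (0.95, array([ 0.581, -0.49 ,  0.082])) (0.54, array([ 0.569, -0.489,  0.04 ]))
side scoop_loop (0.56, array([ 0.592, -0.485,  0.265]))
side scoop_pan (0.73, array([ 0.579, -0.49 ,  0.081]))
top scoop_loop (0.88, array([ 0.595, -0.482,  0.263]))
top scoop_pan (0.66, array([ 0.582, -0.486,  0.08 ])) (0.38, array([ 0.57 , -0.491,  0.039]))
(0.63, array([0.477, 0.282, 0.026])) (0.61, array([0.519, 0.247, 0.016])) (0.57, array([0.504, 0.281, 0.015])) (0.45, array([0.462, 0.255, 0.02 ])) (0.42, array([0.489, 0.256, 0.018])) (0.36, array([0.491, 0.229, 0.021])) (0.92, array([0.493, 0.255, 0.004]))
t 35.55 tcp [ 0.4457 -0.5086  0.2819] grasp [ 0.4303 -0.5113  0.2928] yaw 10.0 tilt -55.0 ytilt 0.1 q [ 1.9   0.99 -1.23  1.79  0.02  0.49  2.83] F [-0.8  0.4 -0.6] gap 0.5 grip 0.0
```

At rest: six walnuts are in the bowl, and the scoop hangs still on the hook.

```bash
python3 -c "
from rig import robot
print(robot.hand_in())"
```

```text
the job is handed in; nothing more can be done
None
```

I handed the job in at about 36 s: all six walnuts are in the flowered bowl, and the copper scoop hangs still and released on the hook; the hand-in returned no verdict.

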